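# Load the finds-lab drying cabinet

## Robot

A 7-joint arm with a two-finger parallel gripper is mounted at the origin on the work surface. World frame = base frame: x ahead of the robot, y to its left, z up, the work surface at z = 0. Lengths are in mm, angles in rad, forces in N, time in s.
With the tool pointing down it reaches from about 400 to 875 mm from the base axis. Payload 4.4 kg.
Tool frame: the origin (TCP) lies midway between the tips of the shut fingers; the grasp point (between the pads) lies 19 mm behind it; z points along the fingers, y is the line along which they close (so a half turn about z gives the same grasp; the last joint's range is limited). The gripper opens to 85 mm and grips with 20 to 120 N. Pads are 22 mm wide; open, the fingers measure 114 mm over their backs; the gripper's body (76 mm by 85 mm) begins 54 mm behind the grasp point. The pads swing forward as they close: fully open they stand 13 mm farther back than shut.
Start: joints at [-1.386, 0.628, 0.038, 1.517, -0.027, 0.996, -0.02], TCP at [161.291, 629.685, 231.313] pointing down, gripper open.
Joint ranges: [-3.06, 3.06], [-0.37, 2.12], [-1.25, 1.32], [0.18, 2.47], [-1.1, 4.24], [0.23, 1.98], [-2.94, 2.94]. Speed limits (rad/s): [2.57, 2.57, 3.14, 3.14, 3.14, 3.14, 3.14].

## Interface

Orientations are given as [roll, pitch, yaw] about the fixed x, y, z axes, in that order (R = Rz(yaw) Ry(pitch) Rx(roll)).
In Python, from cell import ctrl gives the robot as it stands.
- The arm moves only by the shell command python3 -m crank 'ROWS' [OPENING]. ROWS is JSON, a list that holds one entry, the list of rows, each a list of 4 numbers: the shift along the tool's x, y, z normalised to -1 to 1, where 1 is 2.5 cm, then the turn about the tool's z normalised to -1 to 1, where 1 is 0.08 rad. In form: [[[dx, dy, dz, turn], ...]]. A call has 1 to 12 rows; each row shifts and turns the commanded pose from where the row before left it, along the tool's axes as they then stand; what a row does not reach is not made up. A row lasts 1/12 s, in which the tool goes at most 41.7 mm and 7.16 degrees, less where a joint would pass 70% of its speed; a pose out of reach is approached as far as the arm can. A call with a number of a shift or a turn outside -1 to 1 is refused whole. A call with a gripper value outside its range is refused whole. OPENING is the closure, from -1 (fully open) to 1 (shut), set as the call begins (- or left out, the last holds). The fingers move at their own pace and stop on an object; the grip force is fixed at half the most. Time passes only in rows, so rows that do not move let the fingers close. It gives the time, the measured TCP pose, the force, the opening and the grip force at its end, in the units of the state.
- ctrl.read_state(): the state, without advancing time (a new reading comes with each control period).
- ctrl.get_image(name): name is "scene" or "top" or "wrist"; returns a dict with "img" (420x560x3 uint8, red, green, blue), "intrinsics" (3x3 intrinsics, pixels), "extrinsics" (4x4, takes a point from camera to world coordinates). Camera axes: x right, y up, looking along -z (the intrinsics and any distortion apply to the point x, -y, -z); pixel columns grow to the right and rows downward; lengths in mm; the calibration is good to about 2 mm. The wrist camera is an equidistant fisheye: a pixel r from the principal point sees the ray r / f radians off the axis. A picture is of the moment at which its call begins. There is no depth.
- ctrl.finish_job(): hands the job in; it is judged then, once.
Trained networks look in the newest picture that a camera, given by its name, has taken for a name from the list of things; names that differ only in an ending like _2 or _b are one class to them, and where a whole thing is asked for, a point or a joint stands for the part that bears it (a point fixed in the world has none). Each returns a list of dicts, best first, with "confidence" (0 to 1); they miss things now and then, are a little off and sometimes report something else, mostly with a low value. They report only what shows in the picture. A call takes as long as a camera call.
- ctrl.find_in(camera, target): "position" ([row, column] in pixels, amid what is visible of it).
- ctrl.trace(camera, target): "mask" (420x560 bool, what is visible of it) and "position" ([row, column] in pixels, amid what is visible of it).
- ctrl.place_of(camera, target): "position" ([row, column] in pixels: a listed point, or the origin of a listed thing).
The state is a dict: "clock": time; "qpos": joint angles; "qd": joint speeds; "tau": joint torques, N m; "eef_pos": TCP position; "tool_rot": TCP orientation; "force": force on the tool from outside, world axes, zero at the start; "torque": the same for the moment, N m; "width": finger opening in mm; "gripper_force": force on a finger pad.
Only numpy, scipy, OpenCV 4.12 (cv2) and the standard library are available. Lean on these libraries where they do the work, as an engineer would, in place of code of your own. Each camera call takes 0.05 s, during which the arm holds its last target. There are 200 camera calls.

## Task

Load the drying cabinet: fold its front door all the way down, pull the tray fully out, stand up any square white sample bottle that has tipped over in the tray and stand every one waiting on the red mat in there too, so that all the bottles stand upright on the tray floor while it is out. Then slide the tray fully home and push the door back up until it is shut. Leave the amber jar, the two clay goblets and the brush as they are.

Things in the scene. Friction and masses are not known exactly. Their poses are not given: they have to be found in the camera images.
- cabinet: Low drying cabinet, grey base, white sides, clear roof and back, 190 deep (x) x 392 wide (y) x 178 mm high. Origin: on the table under the middle of its front face; own x points to the back. The front opening spans heights 50 to 170 mm; the roof (170 to 178 mm high) covers only the back 115 mm, leaving a 75 mm vent gap behind the shut door. Inside is a pull-out tray.
- door (a joint): Front door, a pale grey panel 386 wide x 127 high x 12 mm thick, hinged along its bottom edge. 0 = shut and upright, 1.57 = fully down, level, pointing out of the front. Stiff hinge: stays where it is left (about 3 N at the bar moves it).
- door_hinge (a point): Middle of the door's hinge line, 50 mm above the table, at the cabinet's front face.
- door_bar (a point): Middle of the door's dark steel bar handle: 12 mm round, 150 mm long, parallel to the hinge line, 165 mm from the hinge line, 38 mm beyond the door's free edge (so it stands above the cabinet roof when shut), with a post at each end. With the door down it is 44 mm above the table.
- tray (a joint): Aluminium tray sliding out of the front: 0 = fully home, 0.2 m = fully out, hanging over the lowered door. Stays where it is left.
- tray_floor (a point): Centre of the tray's inner floor, 60 mm above the table; x along the cabinet's x (into the cabinet), y along its width. The inside is 140 (x) x 360 mm (y); its rims stand 18 mm above the floor; one row of bottles fits along y.
- tray_bar (a point): Middle of the tray's orange loop handle: a 10 mm round bar along y, 90 mm long between two posts, over the tray's front rim, 60 mm above the tray floor.
- mat: Red mat 270 (x) x 180 (y) x 4 mm, fixed on the table left or right of the cabinet's front. Origin: centre of its underside. The waiting bottles stand on it.
- board: Cork board 250 x 180 x 6 mm on the other side, carrying the goblets; fixed. Origin: centre of its underside.
- lane1: Square white sample bottle with a tan label band and a round blue cap: body 44 x 44 x 80 mm, cap 32 mm diameter x 20 mm (100 mm tall in all), 0.2 kg, bottom-heavy (centre of mass 20 mm above its underside). Origin: centre of its underside, z along its axis towards the cap, x and y square to its sides. Stands in the tray at the start; may be absent.
- lane2: Square white sample bottle with a tan label band and a round blue cap: body 44 x 44 x 80 mm, cap 32 mm diameter x 20 mm (100 mm tall in all), 0.2 kg, bottom-heavy (centre of mass 20 mm above its underside). Origin: centre of its underside, z along its axis towards the cap, x and y square to its sides. Stands in the tray at the start; may be absent.
- tip1: Square white sample bottle with a tan label band and a round blue cap: body 44 x 44 x 80 mm, cap 32 mm diameter x 20 mm (100 mm tall in all), 0.2 kg, bottom-heavy (centre of mass 20 mm above its underside). Origin: centre of its underside, z along its axis towards the cap, x and y square to its sides. Lies tipped over in the tray at the start; may be absent.
- tip2: Square white sample bottle with a tan label band and a round blue cap: body 44 x 44 x 80 mm, cap 32 mm diameter x 20 mm (100 mm tall in all), 0.2 kg, bottom-heavy (centre of mass 20 mm above its underside). Origin: centre of its underside, z along its axis towards the cap, x and y square to its sides. Lies tipped over in the tray at the start, pointing the other way; may be absent.
- wait1: Square white sample bottle with a tan label band and a round blue cap: body 44 x 44 x 80 mm, cap 32 mm diameter x 20 mm (100 mm tall in all), 0.2 kg, bottom-heavy (centre of mass 20 mm above its underside). Origin: centre of its underside, z along its axis towards the cap, x and y square to its sides. Stands on the red mat at the start; may be absent.
- wait2: Square white sample bottle with a tan label band and a round blue cap: body 44 x 44 x 80 mm, cap 32 mm diameter x 20 mm (100 mm tall in all), 0.2 kg, bottom-heavy (centre of mass 20 mm above its underside). Origin: centre of its underside, z along its axis towards the cap, x and y square to its sides. Stands on the red mat at the start; may be absent.
- wait3: Square white sample bottle with a tan label band and a round blue cap: body 44 x 44 x 80 mm, cap 32 mm diameter x 20 mm (100 mm tall in all), 0.2 kg, bottom-heavy (centre of mass 20 mm above its underside). Origin: centre of its underside, z along its axis towards the cap, x and y square to its sides. Stands on the red mat at the start; may be absent.
- jar: Round amber glass jar, 50 mm diameter, 90 mm tall, on the red mat; not to be moved. Origin: centre of its underside.
- goblet1: Tan clay goblet on a flared foot, 100 mm diameter, 88 mm tall, on the cork board; not to be moved. Origin: centre of its underside.
- goblet2: Grey-violet clay goblet, 85 mm diameter, 75 mm tall, on the cork board; not to be moved. Origin: centre of its underside.
- brush: Cleaning brush 180 mm long lying on the table well to the left; not to be moved. Origin: middle of its underside.

How it is judged (in metres and radians):
On the way, in this order (a step that is already met when the one before it is completed fails the run):
1. the door is folded fully down (value of joint door above 1.45 rad), for 0.2 s.
2. the tray is pulled fully out with the door down (value of joint tray above 0.18 m and value of joint door above 1.4 rad), for 0.2 s.
3. with the tray out, all bottles stand upright on its floor (value of joint tray above 0.15 m and angle between each of lane1, lane2, tip1, tip2, wait1, wait2, wait3's own z axis and vertical below 0.12 rad and x of lane1 in the frame of tray_floor between -0.075 and 0.075 m and y of lane1 in the frame of tray_floor between -0.18 and 0.18 m and z of lane1 in the frame of tray_floor between -0.006 and 0.008 m and linear speed of each of lane1, lane2, tip1, tip2, wait1, wait2, wait3 below 0.05 m/s and x of lane2 in the frame of tray_floor between -0.075 and 0.075 m and y of lane2 in the frame of tray_floor between -0.18 and 0.18 m and z of lane2 in the frame of tray_floor between -0.006 and 0.008 m and x of tip1 in the frame of tray_floor between -0.075 and 0.075 m and y of tip1 in the frame of tray_floor between -0.18 and 0.18 m and z of tip1 in the frame of tray_floor between -0.006 and 0.008 m and x of tip2 in the frame of tray_floor between -0.075 and 0.075 m and y of tip2 in the frame of tray_floor between -0.18 and 0.18 m and z of tip2 in the frame of tray_floor between -0.006 and 0.008 m and x of wait1 in the frame of tray_floor between -0.075 and 0.075 m and y of wait1 in the frame of tray_floor between -0.18 and 0.18 m and z of wait1 in the frame of tray_floor between -0.006 and 0.008 m and x of wait2 in the frame of tray_floor between -0.075 and 0.075 m and y of wait2 in the frame of tray_floor between -0.18 and 0.18 m and z of wait2 in the frame of tray_floor between -0.006 and 0.008 m and x of wait3 in the frame of tray_floor between -0.075 and 0.075 m and y of wait3 in the frame of tray_floor between -0.18 and 0.18 m and z of wait3 in the frame of tray_floor between -0.006 and 0.008 m), for 0.3 s.
4. the tray is slid fully home with the door still down (value of joint tray below 0.012 m and value of joint door above 1.2 rad), for 0.2 s.
At the end, for the whole second after the job is handed in: The door is shut (within 0.08 rad), the tray is home (within 12 mm), and every bottle present stands upright (within 0.12 rad) and still on the tray floor (value of joint door below 0.08 rad and value of joint tray below 0.012 m and angle between each of lane1, lane2, tip1, tip2, wait1, wait2, wait3's own z axis and vertical below 0.12 rad and x of lane1 in the frame of tray_floor between -0.075 and 0.075 m and y of lane1 in the frame of tray_floor between -0.18 and 0.18 m and z of lane1 in the frame of tray_floor between -0.006 and 0.008 m and linear speed of each of lane1, lane2, tip1, tip2, wait1, wait2, wait3 below 0.05 m/s and x of lane2 in the frame of tray_floor between -0.075 and 0.075 m and y of lane2 in the frame of tray_floor between -0.18 and 0.18 m and z of lane2 in the frame of tray_floor between -0.006 and 0.008 m and x of tip1 in the frame of tray_floor between -0.075 and 0.075 m and y of tip1 in the frame of tray_floor between -0.18 and 0.18 m and z of tip1 in the frame of tray_floor between -0.006 and 0.008 m and x of tip2 in the frame of tray_floor between -0.075 and 0.075 m and y of tip2 in the frame of tray_floor between -0.18 and 0.18 m and z of tip2 in the frame of tray_floor between -0.006 and 0.008 m and x of wait1 in the frame of tray_floor between -0.075 and 0.075 m and y of wait1 in the frame of tray_floor between -0.18 and 0.18 m and z of wait1 in the frame of tray_floor between -0.006 and 0.008 m and x of wait2 in the frame of tray_floor between -0.075 and 0.075 m and y of wait2 in the frame of tray_floor between -0.18 and 0.18 m and z of wait2 in the frame of tray_floor between -0.006 and 0.008 m and x of wait3 in the frame of tray_floor between -0.075 and 0.075 m and y of wait3 in the frame of tray_floor between -0.18 and 0.18 m and z of wait3 in the frame of tray_floor between -0.006 and 0.008 m); the robot touches nothing.
It fails at once if the round amber glass jar is moved more than 50 mm (distance of jar from where it was at the start of the episode above 0.05 m).
It fails at once if the large clay goblet is moved more than 30 mm (distance of goblet1 from where it was at the start of the episode above 0.03 m).
It fails at once if the small clay goblet is moved more than 30 mm (distance of goblet2 from where it was at the start of the episode above 0.03 m).
It fails at once if the brush is moved more than 50 mm (distance of brush from where it was at the start of the episode above 0.05 m).
It fails at once if the jar or a goblet is tipped (angle between any of jar, goblet1, goblet2's own z axis and vertical above 0.5 rad).
Of tip1, tip2 only 1 to 2 are there at a start; the rules pass over those that are not, and their reading is None.
Of wait1, wait2, wait3 only 2 to 3 are there at a start; the rules pass over those that are not, and their reading is None.
Of lane1, lane2 only 1 to 1 are there at a start; the rules pass over those that are not, and their reading is None.
At some moment in a run one of wait1, wait2, wait3 may be knocked a few centimetres aside while the robot is not near it.
Once in a run the grip may slacken for a moment while it holds something.
It also fails if it takes over 200 s, if anything falls off the work surface, if the arm or the gripper's body presses on something with over 40 N, if the wrist force passes 120 N, or if a joint passes its speed limit or range.

## Working session

There is one attempt and no reset: what is moved stays moved. The work goes in short steps, Python scripts to look and compute and a shell command to move; the robot and the scene stay as the last step left them, time stands still between calls to the robot, and variables do not carry over. Pictures are saved under pics/ and viewed, at most 14 in all, crops included, and the job is handed in when it is done.

```bash
ls; mkdir -p pics; cat > h.py <<'E'
from cell import ctrl
import numpy as np, cv2
def shot(n,f):
    d=ctrl.get_image(n); cv2.imwrite('pics/'+f,d['img'][:,:,::-1]); return d
def ray(d,rc):
    K=np.array(d['intrinsics']);E=np.array(d['extrinsics'])
    u=(rc[1]-K[0,2])/K[0,0]; v=(rc[0]-K[1,2])/K[1,1]
    return E[:3,3],E[:3,:3]@np.array([u,-v,-1])
def at(d,rc,z):
    o,r=ray(d,rc); return o+r*(z-o[2])/r[2]
def proj(d,p):
    K=np.array(d['intrinsics']);E=np.array(d['extrinsics'])
    c=E[:3,:3].T@(np.array(p)-E[:3,3]); return [K[1,2]+K[1,1]*(-c[1])/-c[2],K[0,2]+K[0,0]*c[0]/-c[2]]
def st():
    s=ctrl.read_state(); print({k:np.round(s[k],3).tolist() for k in ['clock','eef_pos','tool_rot','force','width','gripper_force','qpos']})
    return s
E
python3 - <<'E'
from h import *
st()
for n in ['top','scene']:
    d=shot(n,n+'0.png'); print(n,np.round(d['intrinsics'],1).tolist(),np.round(d['extrinsics'],3).tolist())
    for t in ['cabinet','door_hinge','door_bar','tray_bar','mat','lane1','tip1','wait1','jar','goblet1','goblet2','brush','board']:
        r=ctrl.place_of(n,t)
        for x in r[:8]:
            z={'door_hinge':50,'door_bar':215,'tray_bar':120,'lane1':60,'tip1':82,'wait1':4}.get(t,0)
            print(t,round(x['confidence'],2),np.round(x['position'],0),np.round(at(d,x['position'],z),0))
E
```

```text
pics
{'clock': 0.0, 'eef_pos': [161.073, 629.083, 230.382], 'tool_rot': [-3.14, -0.0, 2.891], 'force': [0.36, -1.217, 0.361], 'width': 85.155, 'gripper_force': 0.0, 'qpos': [-1.386, 0.629, 0.038, 1.518, -0.027, 0.996, -0.02]}
top [[398.6, 0.0, 284.1], [0.0, 398.6, 212.6], [0.0, 0.0, 1.0]] [[0.113, 0.966, -0.231, 318.015], [-0.994, 0.111, -0.022, 58.458], [0.004, 0.232, 0.973, 1349.696], [0.0, 0.0, 0.0, 1.0]]
cabinet 0.81 [216. 305.] [632.  16.   0.]
door_hinge 0.75 [213. 308.] [634.   9.  50.]
door_hinge 0.63 [215. 305.] [626.  18.  50.]
door_bar 0.92 [208. 310.] [609.  11. 215.]
tray_bar 0.69 [199. 306.] [661.  20. 120.]
tray_bar 0.32 [218. 199.] [561. 352. 120.]
mat 0.95 [246. 205.] [492. 345.   0.]
mat 0.33 [176. 282.] [770. 111.   0.]
lane1 0.55 [187. 325.] [727. -41.  60.]
lane1 0.19 [256. 406.] [ 527. -323.   60.]
tip1 0.63 [175. 280.] [744. 115.  82.]
tip1 0.55 [192. 360.] [ 717. -155.   82.]
wait1 0.89 [270. 190.] [405. 381.   4.]
wait1 0.87 [220. 197.] [575. 386.   4.]
wait1 0.57 [249. 216.] [483. 304.   4.]
jar 0.66 [238. 188.] [513. 405.   0.]
goblet1 0.65 [256. 408.] [ 53
[... 559 characters left out ...]
[230. 263.] [635.  21.  50.]
door_bar 0.84 [182. 268.] [612.  20. 215.]
tray_bar 0.97 [212. 262.] [636.  23. 120.]
tray_bar 0.21 [280. 359.] [551. 387. 120.]
mat 0.72 [296. 364.] [496. 356.  -0.]
wait1 0.68 [291. 395.] [416. 385.   4.]
wait1 0.63 [278. 358.] [474. 297.   4.]
wait1 0.57 [316. 343.] [588. 387.   4.]
wait1 0.52 [173. 238.] [ 545. -382.    4.]
jar 0.87 [310. 379.] [493. 414.   0.]
jar 0.32 [212. 260.] [ 578. -124.    0.]
goblet1 0.92 [166. 271.] [ 411. -364.    0.]
goblet1 0.61 [173. 242.] [ 527. -378.    0.]
goblet2 0.92 [166. 271.] [ 411. -364.    0.]
goblet2 0.61 [173. 242.] [ 527. -378.    0.]
brush 0.68 [320. 442.] [374. 520.  -0.]
board 0.58 [172. 256.] [ 479. -357.    0.]
```

View pics/top0.png

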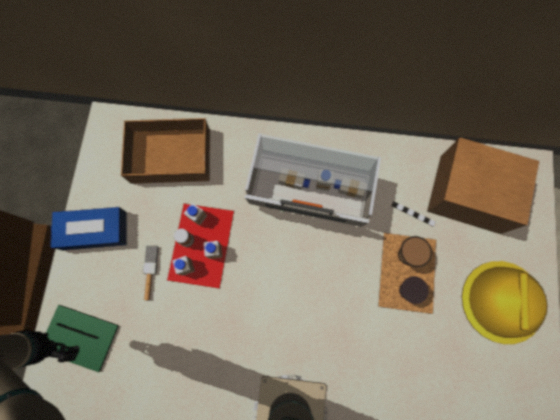

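View pics/scene0.png

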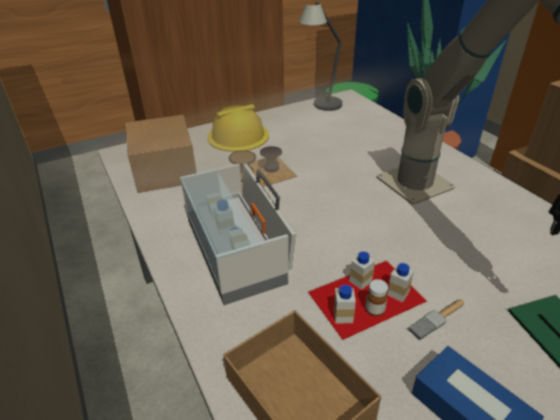

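The top view shows the cabinet at about (315,180) with its dark door bar from (281,201) to (333,212). One bottle stands at (325,175). Two lie tipped, with caps at (306,183) and (338,184) pointing at each other. On the mat are three bottles, with caps at (195,213), (212,249) and (181,265), and the jar at (182,237). I'll zoom in to fit the cabinet pose.

```bash
python3 - <<'E'
import cv2,numpy as np
t=cv2.imread('pics/top0.png')[130:230,240:390]; s=cv2.imread('pics/scene0.png')[150:300,170:310]
a=cv2.resize(t,None,fx=5,fy=5,interpolation=2)
cv2.imwrite('pics/tc.png',a); cv2.imwrite('pics/sc.png',cv2.resize(s,None,fx=4,fy=4,interpolation=2))
E
```

```text
(no output)
```

View pics/tc.png

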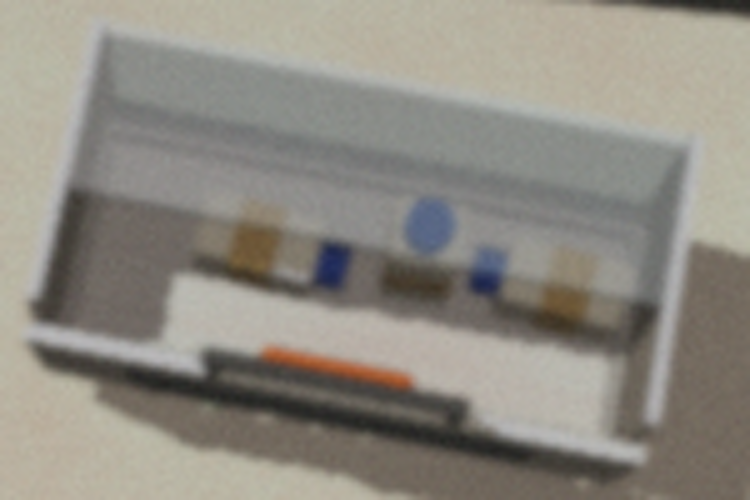

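View pics/sc.png

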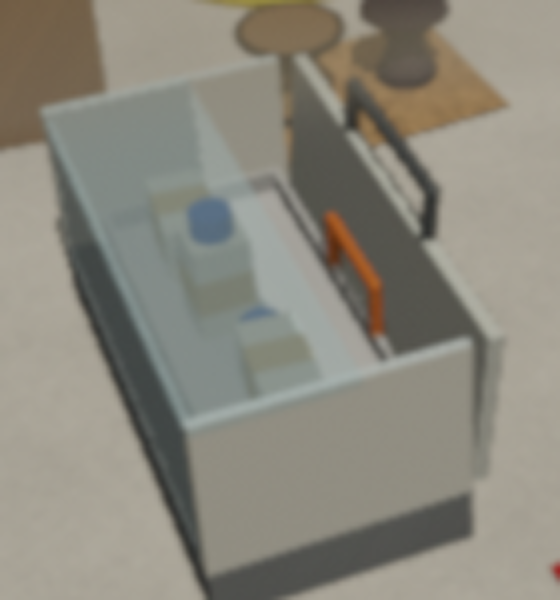

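The crops show the cabinet corners clearly. One bottle stands in the middle of the tray, and two lie with caps towards the centre. I'll fit the pose.

```bash
cat > fit.py <<'E'
from h import *
from scipy.optimize import least_squares
C={n:np.load(n+'.npz') for n in []}
def fit(D):
    T=lambda p:(240+p[0]/5,130+p[1]/5); S=lambda p:(170+p[0]/4,150+p[1]/4)
    obs=[('top',T((100,24)),(190,196,178)),('top',T((697,137)),(190,-196,178)),('top',T((33,308)),(0,196,178)),('top',T((654,424)),(0,-196,178)),
     ('scene',S((190,428)),(190,196,178)),('scene',S((43,108)),(190,-196,178)),('scene',S((472,343)),(0,196,178)),('scene',S((281,60)),(0,-196,178)),
     ('top',T((337,387)),(-6,0,215)),('scene',S((392,148)),(-6,0,215))]
    def W(q,p):
        c,s=np.cos(q[2]),np.sin(q[2]); return np.array([q[0]+c*p[0]-s*p[1],q[1]+s*p[0]+c*p[1],p[2]])
    def f(q): return np.concatenate([np.array(proj(D[n],W(q,p)))-[uv[1],uv[0]] for n,uv,p in obs])
    r=least_squares(f,[640,15,0.0],loss='soft_l1'); return r.x,f(r.x).reshape(-1,2),W
E
python3 - <<'E'
from fit import *
D={n:ctrl.get_image(n) for n in ['top','scene']}
q,e,W=fit(D); print(q); print(e.round(1).tolist())
T=lambda p:(130+p[1]/5,240+p[0]/5)
print('doorbar',W(q,(-6,0,215)))
for nm,a,b in [('doorbar',(205,362),(468,412)),('traybar',(265,353),(412,382))]:
    z=215 if nm=='doorbar' else 120
    A,B=at(D['top'],T(a),z),at(D['top'],T(b),z); print(nm,A,B,(A+B)/2,np.linalg.norm(A-B),np.arctan2(-(B-A)[0]*-1,-(B-A)[1]))
S=lambda p:(150+p[1]/4,170+p[0]/4)
A,B=at(D['scene'],S((333,220)),120),at(D['scene'],S((377,288)),120);print(A,B)
# mat
for n in ['top','scene']:
  for t in ['wait1','jar']:
    for x in ctrl.place_of(n,t)[:4]:
      print(n,t,round(x['confidence'],2),at(D[n],x['position'],4).round())
for p in [(195,212),(212,248),(181,264.5)]: print('cap',at(D['top'],p[::-1],104).round())
for p in [(345,292),(363,258),(403,269)]: print('cap s',at(D['scene'],p[::-1],104).round())
E
```

```text
[ 6.32865036e+02  1.97732260e+01 -8.98549478e-02]
[[-0.6, -2.5], [0.5, 0.5], [-1.0, -2.6], [1.1, -0.2], [-0.5, 0.3], [-0.6, -0.0], [-0.4, 1.3], [-2.1, -0.8], [-5.5, -0.2], [-3.1, -5.0]]
doorbar [626.88924126  20.31163048 215.        ]
doorbar [616.52738404  96.92593963 215.        ] [604.04109165 -59.58087247 215.        ] [610.28423785  18.67253358 215.        ] 157.00410736933134 -0.07961251690812346
traybar [651.80819468  62.74487408 120.        ] [643.49681275 -32.34737467 120.        ] [647.65250371  15.19874971 120.        ] 95.45477904696538 -0.08718180525643904
[643.75998711 -20.75669138 120.        ] [651.59786486  68.87397619 120.        ]
top wait1 0.67 [479. 302.   4.]
top wait1 0.6 [588. 372.   4.]
top wait1 0.51 [412. 385.   4.]
top jar 0.55 [502. 401.   4.]
scene wait1 0.94 [597. 387.   4.]
scene wait1 0.76 [409. 382.   4.]
scene wait1 0.66 [473. 292.   4.]
scene jar 0.88 [501. 414.   4.]
cap [583. 371. 104.]
cap [474. 299. 104.]
cap [412. 387. 104.]
cap s [594. 392. 104.]
cap s [484. 317. 104.]
cap s [419. 401. 104.]
```

```bash
python3 -m crank '[[[0,0,-0.2,1],[0,0,-0.2,1],[0,0,-0.2,1],[0,0,-0.2,1],[0,0,-0.2,1],[0,0,-0.2,1],[0,0,-0.2,1],[0,0,-0.2,1],[0,0,-0.2,1],[0,0,-0.2,1],[0,0,-0.2,1],[0,0,-0.2,1]]]' -1
python3 -m crank '[[[0,0,0,0.94],[0,0,0,0.94],[0,0,0,0.94],[0,0,0,0.94],[0,0,0,0.94],[0,0,0,0.94]]]'
python3 -m crank '[[[-0.945,0.838,0,0],[-0.945,0.838,0,0],[-0.945,0.838,0,0],[-0.945,0.838,0,0],[-0.945,0.838,0,0],[-0.945,0.838,0,0],[-0.945,0.838,0,0],[-0.945,0.838,0,0],[-0.945,0.838,0,0],[-0.945,0.838,0,0],[-0.945,0.838,0,0],[-0.945,0.838,0,0]]]'
python3 -m crank '[[[-0.945,0.838,0,0],[-0.945,0.838,0,0],[-0.945,0.838,0,0],[-0.945,0.838,0,0],[-0.945,0.838,0,0],[-0.945,0.838,0,0],[-0.945,0.838,0,0],[-0.945,0.838,0,0],[-0.945,0.838,0,0],[-0.945,0.838,0,0],[-0.945,0.838,0,0],[0,0,0,0]]]'
cat >> h.py <<'E'
def to(*pts):
    """prints tool-unit deltas (x,y,z in units of 25 mm, turn in 0.08) from the measured pose to each next pose [x,y,z,yaw]"""
    s=ctrl.read_state(); p=np.array(s['eef_pos']); y=s['tool_rot'][2]
    for t in pts:
        d=np.array(t[:3])-p; c,n=np.cos(y),np.sin(y)
        u=np.array([d[0]*c+d[1]*n,d[0]*n-d[1]*c,-d[2]])/25
        ty=t[3] if len(t)>3 else y; w=(y-ty+np.pi)%(2*np.pi)-np.pi
        print(np.round(u,3).tolist(),'turn',round(w/0.08,2)); p=np.array(t[:3]); y=ty
E
python3 -c "
from h import *
st();to([611,19,290,1.481],[611,19,195])
d=shot('wrist','w1.png')
for t in ['door_bar','tray_bar']: print(t,ctrl.place_of('wrist',t)[:1])
print(np.round(d['intrinsics'],1).tolist(),np.round(d['extrinsics'],3).tolist())"
```

```text
clock: 2.7
eef_pos: [161.2, 629.7, 291.6]
tool_rot: [-3.141, -0.0, 1.927]
force: [-0.2, 0.0, 0.2]
width: 84.9
gripper_force: 0.0
clock: 3.2
eef_pos: [161.2, 629.7, 291.3]
tool_rot: [-3.141, 0.0, 1.476]
force: [-0.0, 0.0, 0.3]
width: 85.6
gripper_force: 0.0
clock: 4.2
eef_pos: [386.5, 323.2, 291.6]
tool_rot: [3.141, -0.001, 1.48]
force: [0.6, 0.2, 0.4]
width: 85.6
gripper_force: 0.0
clock: 5.2
eef_pos: [594.7, 37.0, 291.7]
tool_rot: [3.137, 0.005, 1.471]
force: [0.2, -0.7, 0.9]
width: 85.5
gripper_force: 0.0
{'clock': 5.2, 'eef_pos': [594.669, 36.984, 291.716], 'tool_rot': [3.137, 0.005, 1.471], 'force': [0.204, -0.732, 0.888], 'width': 85.509, 'gripper_force': 0.0, 'qpos': [-0.431, 0.53, 0.511, 1.61, -0.279, 1.073, 0.055]}
[-0.651, 0.722, 0.069] turn -0.12
[0.0, 0.0, 3.8] turn 0.0
door_bar [{'position': [239.6, 309.2], 'confidence': 0.94}]
tray_bar [{'position': [202.6, 332.9], 'confidence': 0.57}]
[[325.2, 0.0, 278.3], [0.0, 325.2, 214.2], [0.0, 0.0, 1.0]] [[0.995, 0.097, 0.028, 601.232], [-0.101, 0.943, 0.317, 117.977], [0.004, -0.318, 0.948, 434.621], [0.0, 0.0, 0.0, 1.0]]
```

View pics/w1.png

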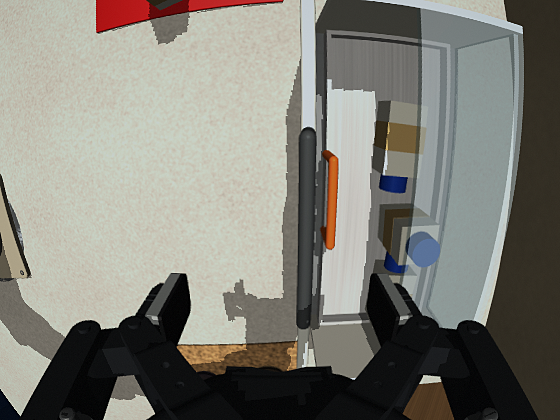

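The wrist view shows the bar from (308,130) to (304,325) and the orange tray loop from (330,153) to (331,246).

```bash
cat >> h.py <<'E'
def wat(d,rc,z):
    K=np.array(d['intrinsics']);E=np.array(d['extrinsics'])
    u=(rc[1]-K[0,2])/K[0,0]; v=(rc[0]-K[1,2])/K[1,1]; t=np.hypot(u,v); k=np.sin(t)/t
    r=E[:3,:3]@np.array([u*k,-v*k,-np.cos(t)]); return E[:3,3]+r*(z-E[2,3])/r[2]
E
python3 -c "
from h import *
d=ctrl.get_image('wrist')
for p,z in [((130,308),214),((325,304),214),((153,331),120),((246,331),120)]: print(wat(d,p,z).round(1))
to([611,19,290,1.481],[611,19,195])"
```

```text
[616.4 110.5 214. ]
[603.4 -46.9 214. ]
[645.1  80.1 120. ]
[640.5 -18.5 120. ]
[-0.998, 0.889, 0.043] turn -0.0
[0.0, 0.0, 3.8] turn 0.0
```

```bash
python3 -m crank '[[[-0.5,0.45,0,0],[-0.5,0.44,0,0],[0,0,0,0],[0,0,0,0]]]' -1
python3 -c "
from h import *
st();d=ctrl.get_image('wrist')
for t,z in [('door_bar',214),('tray_bar',120)]: 
  for x in ctrl.place_of('wrist',t)[:1]: print(t,x,wat(d,x['position'],z).round(1))
to([611,19,290,1.481],[611,19,195])"
```

```text
clock: 5.73
eef_pos: [611.1, 18.7, 291.2]
tool_rot: [-3.141, -0.001, 1.48]
force: [-0.5, 0.4, -0.4]
width: 85.4
gripper_force: 0.0
{'clock': 5.733, 'eef_pos': [611.106, 18.73, 291.247], 'tool_rot': [-3.141, -0.001, 1.48], 'force': [-0.478, 0.37, -0.382], 'width': 85.358, 'gripper_force': 0.0, 'qpos': [-0.38, 0.556, 0.502, 1.563, -0.29, 1.098, 0.1]}
door_bar {'position': [218.5, 284.1], 'confidence': 0.96} [614.5  23.1 214. ]
tray_bar {'position': [189.1, 314.8], 'confidence': 0.97} [646.5  18.9 120. ]
[-0.029, 0.01, 0.048] turn 0.01
[0.0, 0.0, 3.8] turn 0.0
```

```bash
python3 -m crank '[[[0,0.05,0.76,0],[0,0.05,0.76,0],[0,0,0.76,0],[0,0,0.76,0],[0,0,0.76,0],[0,0,0,0],[0,0,0,0]]]' -1
python3 -m crank '[[[0,0,0,0],[0,0,0,0],[0,0,0,0],[0,0,0,0],[0,0,0,0],[0,0,0,0],[0,0,0,0],[0,0,0,0],[0,0,0,0],[0,0,0,0]]]' 1
python3 -c "
from h import *
st()
h=np.array([633,19.8,50]);ax=np.array([np.cos(-.09),np.sin(-.09)])
P=[]
for a in np.linspace(0.1,1.58,13)[1:]:
  r=np.array([-6,165]);x=-165*np.sin(a)-6*np.cos(a);z=165*np.cos(a)-6*np.sin(a)
  P.append([633+ax[0]*x,19.8+ax[1]*x,50+z-19])
to(*P);print(P[-1],P[0])"
```

```text
clock: 6.47
eef_pos: [613.1, 18.6, 195.8]
tool_rot: [-3.139, -0.0, 1.481]
force: [0.6, -0.4, 0.2]
width: 85.2
gripper_force: 0.0
clock: 7.3
eef_pos: [614.0, 17.6, 196.8]
tool_rot: [3.141, -0.0, 1.48]
force: [-2.0, 0.5, 6.6]
width: 9.8
gripper_force: 58.6
{'clock': 7.3, 'eef_pos': [614.004, 17.578, 196.775], 'tool_rot': [3.141, -0.0, 1.48], 'force': [-1.973, 0.54, 6.581], 'width': 9.764, 'gripper_force': 58.58, 'qpos': [-0.349, 0.655, 0.456, 1.668, -0.35, 0.9, 0.153]}
[0.156, -0.947, 0.248] turn 0.0
[-0.001, -0.772, 0.257] turn 0.0
[-0.001, -0.735, 0.35] turn 0.0
[-0.001, -0.686, 0.438] turn 0.0
[-0.001, -0.627, 0.519] turn 0.0
[-0.001, -0.559, 0.592] turn 0.0
[-0.001, -0.481, 0.656] turn 0.0
[-0.001, -0.397, 0.711] turn 0.0
[-0.0, -0.307, 0.754] turn 0.0
[-0.0, -0.211, 0.786] turn 0.0
[-0.0, -0.113, 0.806] turn 0.0
[-0.0, -0.013, 0.814] turn 0.0
[np.float64(468.72975686153256), np.float64(34.624369310217226), np.float64(23.481669481654187)] [np.float64(590.77616762592), np.float64(23.610438657952464), np.float64(190.57327012027918)]
```

```bash
python3 -m crank '[[[0,-0.47,0.12,0],[0,-0.46,0.12,0],[0,-0.39,0.12,0],[0,-0.38,0.13,0],[0,-0.37,0.17,0],[0,-0.37,0.18,0],[0,-0.35,0.21,0],[0,-0.34,0.22,0],[0,-0.32,0.25,0],[0,-0.31,0.26,0],[0,-0.28,0.29,0],[0,-0.28,0.3,0]]]'
python3 -m crank '[[[0,-0.25,0.32,0],[0,-0.24,0.33,0],[0,-0.2,0.35,0],[0,-0.2,0.36,0],[0,-0.16,0.37,0],[0,-0.15,0.38,0],[0,-0.11,0.39,0],[0,-0.1,0.39,0],[0,-0.06,0.4,0],[0,-0.05,0.4,0],[0,-0.01,0.4,0],[0,0,0.42,0]]]'
python3 -m crank '[[[0,0,0,0],[0,0,0,0],[0,0,0,0],[0,0,0,0]]]'
python3 -c "
from h import *
to([468,33.5,23],[468,33.5,20])"
```

```text
clock: 8.3
eef_pos: [510.6, 27.0, 137.8]
tool_rot: [3.132, 0.0, 1.479]
force: [6.6, 0.0, -1.1]
width: 9.5
gripper_force: 61.1
clock: 9.3
eef_pos: [472.6, 30.5, 25.4]
tool_rot: [3.133, -0.0, 1.479]
force: [-2.4, -0.3, 62.6]
width: 9.9
gripper_force: 69.4
clock: 9.63
eef_pos: [472.6, 30.5, 24.4]
tool_rot: [3.134, 0.001, 1.479]
force: [6.5, -0.2, -2.1]
width: 10.1
gripper_force: 65.6
[0.104, -0.194, 0.055] turn 0.0
[0.0, 0.0, 0.12] turn 0.0
```

```bash
python3 -m crank '[[[0,0,0,0],[0,0,0,0],[0,0,0,0],[0,0,-0.5,0],[0,0,-1,0],[0,0,-1,0],[0,0,-1,0],[0,0,-1,0],[0,0,-1,0],[0,0,-1,0],[0,0,0,0],[0,0,0,0]]]' 0.4
python3 -c "
from h import *
st();d=shot('top','t2.png');w=shot('wrist','w2.png')
for n in ['tray_bar','door_bar']:
  for x in ctrl.place_of('wrist',n)[:1]: print('w',n,x,wat(w,x['position'],{'tray_bar':120,'door_bar':44}[n]).round(1))
ctrl.get_image('top')
for n in ['tray_bar','door_bar']:
  for x in ctrl.place_of('top',n)[:1]: print('t',n,x,at(d,x['position'],{'tray_bar':120,'door_bar':44}[n]).round(1))
print(at(d,(175,325.6),160))
to([647,18,190],[647,18,101])"
```

```text
clock: 10.63
eef_pos: [468.4, 31.1, 187.5]
tool_rot: [3.14, -0.001, 1.48]
force: [-0.0, 0.1, -1.0]
width: 25.8
gripper_force: 0.0
{'clock': 10.633, 'eef_pos': [468.398, 31.133, 187.544], 'tool_rot': [3.14, -0.001, 1.48], 'force': [-0.016, 0.108, -0.987], 'width': 25.796, 'gripper_force': 0.0, 'qpos': [-0.473, 0.482, 0.495, 2.065, -0.36, 0.676, 0.167]}
w tray_bar {'position': [222.1, 497.5], 'confidence': 0.61} [644.3  19.5 120. ]
w door_bar {'position': [196.8, 285.8], 'confidence': 0.68} [473.5  33.7  44. ]
t tray_bar {'position': [207.8, 305.6], 'confidence': 0.84} [632.8  20.4 120. ]
t door_bar {'position': [204.8, 305.5], 'confidence': 0.69} [662.6  19.4  44. ]
[735.40117313 -30.11755506 160.        ]
[0.149, 7.186, -0.161] turn 0.0
[0.0, 0.0, 3.56] turn 0.0
```

View pics/w2.png

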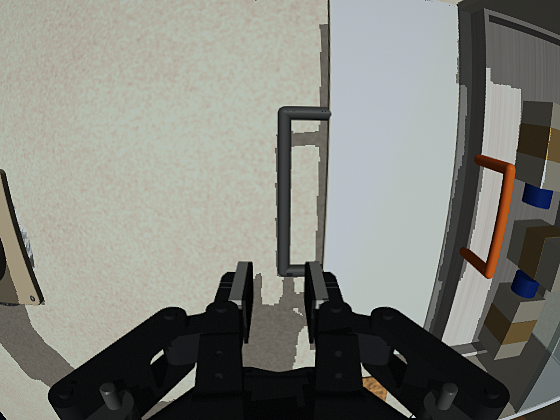

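The door is fully down and flat. Next is the tray handle.

```bash
python3 -m crank '[[[0.02,0.9,-0.2,0],[0.02,0.9,0,0],[0.02,0.9,0,0],[0.02,0.9,0,0],[0.02,0.9,0,0],[0.02,0.9,0,0],[0.02,0.9,0,0],[0.01,0.89,0,0],[0,0,0,0],[0,0,0,0],[0,0,0,0]]]' -0.1
python3 -c "
from h import *
st();w=ctrl.get_image('wrist')
for x in ctrl.place_of('wrist','tray_bar')[:1]: print('w',x,wat(w,x['position'],120).round(1))
to([647,18,190],[647,18,101])"
```

```text
clock: 11.9
eef_pos: [646.5, 18.0, 190.9]
tool_rot: [-3.139, 0.0, 1.479]
force: [-1.7, 0.2, -0.2]
width: 47.1
gripper_force: 0.0
{'clock': 11.9, 'eef_pos': [646.465, 18.021, 190.879], 'tool_rot': [-3.139, 0.0, 1.479], 'force': [-1.749, 0.243, -0.156], 'width': 47.097, 'gripper_force': 0.0, 'qpos': [-0.344, 0.713, 0.477, 1.576, -0.378, 0.949, 0.165]}
w {'position': [228.3, 281.9], 'confidence': 0.86} [647.7  17.4 120. ]
[-0.01, 0.021, 0.059] turn 0.0
[0.0, 0.0, 3.56] turn 0.0
```

```bash
python3 -m crank '[[[0,0,0.7,0],[0,0,0.7,0],[0,0,0.7,0],[0,0,0.7,0],[0,0,0.8,0],[0,0,0,0],[0,0,0,0]]]' -0.1
python3 -m crank '[[[0,0,0,0],[0,0,0,0],[0,0,0,0],[0,0,0,0],[0,0,0,0],[0,0,0,0],[0,0,0,0],[0,0,0,0]]]' 1
python3 -m crank '[[[0,-0.35,0,0],[0,-0.7,0,0],[0,-0.7,0,0],[0,-0.7,0,0],[0,-0.7,0,0],[0,-0.7,0,0],[0,-0.7,0,0],[0,-0.7,0,0],[0,-0.7,0,0],[0,-0.7,0,0],[0,-0.7,0,0],[0,-0.65,0,0]]]'
python3 -m crank '[[[0,-0.2,0,0],[0,0,0,0],[0,0,0,0],[0,0,0,0]]]'
python3 -c "
from h import *
to([447,36,101])"
```

```text
clock: 12.58
eef_pos: [646.5, 18.5, 101.4]
tool_rot: [-3.139, 0.0, 1.48]
force: [-0.4, -1.0, 0.1]
width: 47.0
gripper_force: 0.0
clock: 13.25
eef_pos: [648.1, 18.3, 103.3]
tool_rot: [3.14, -0.001, 1.48]
force: [-2.7, -0.3, 7.0]
width: 7.7
gripper_force: 58.6
clock: 14.25
eef_pos: [450.4, 36.4, 103.2]
tool_rot: [3.136, -0.001, 1.479]
force: [1.8, 0.5, 5.2]
width: 7.6
gripper_force: 60.2
clock: 14.58
eef_pos: [449.0, 36.5, 103.4]
tool_rot: [3.131, -0.0, 1.479]
force: [6.3, -0.8, 2.4]
width: 8.2
gripper_force: 61.0
[-0.028, -0.076, 0.097] turn 0.0
```

```bash
python3 -m crank '[[[0,0,0,0],[0,0,0,0],[0,0,0,0],[0,0,-0.5,0],[0,0,-1,0],[0,0,-1,0],[0,0,-1,0],[0,0,-1,0],[0,0,-1,0],[0,0,-1,0],[0,0,-1,0],[0,0,-1,0]]]' -0.1
python3 -m crank '[[[0,0,-0.6,0],[0,0,-0.6,0],[0,0,-0.6,0],[0,0,-0.6,0],[0,0,-0.6,0],[0,0,0,0],[0,0,0,0],[0,0,0,0]]]' -1
python3 -c "
from h import *
st();w=shot('wrist','w3.png')
for n in ['tray_bar','tray_floor','tip1','lane1']:
  for x in ctrl.place_of('wrist',n)[:4]: print('w',n,x,wat(w,x['position'],{'tray_bar':120}.get(n,60)).round(1))
np.savez('w3',**w)
d=shot('top','t3.png')
"
```

```text
clock: 15.58
eef_pos: [442.5, 36.8, 315.3]
tool_rot: [-3.14, 0.0, 1.479]
force: [0.4, -0.6, 0.4]
width: 46.9
gripper_force: 0.0
clock: 16.25
eef_pos: [442.7, 36.9, 388.3]
tool_rot: [-3.14, 0.0, 1.48]
force: [0.1, -1.1, -1.0]
width: 85.4
gripper_force: 0.0
{'clock': 16.25, 'eef_pos': [442.683, 36.94, 388.344], 'tool_rot': [-3.14, 0.0, 1.48], 'force': [0.092, -1.143, -1.035], 'width': 85.412, 'gripper_force': 0.0, 'qpos': [-0.684, 0.194, 0.659, 1.819, -0.128, 1.174, -0.075]}
w tray_bar {'position': [173.2, 282.5], 'confidence': 0.8} [446.5  37.  120. ]
w tray_floor {'position': [164.7, 335.7], 'confidence': 0.91} [525.7  31.4  60. ]
w tray_floor {'position': [164.9, 390.4], 'confidence': 0.36} [611.3  25.5  60. ]
w tip1 {'position': [276.0, 335.4], 'confidence': 0.84} [ 518.8 -154.4   60. ]
w tip1 {'position': [91.6, 341.9], 'confidence': 0.73} [542.1 138.6  60. ]
w lane1 {'position': [192.9, 341.7], 'confidence': 0.81} [532.8 -12.5  60. ]
```

View pics/w3.png

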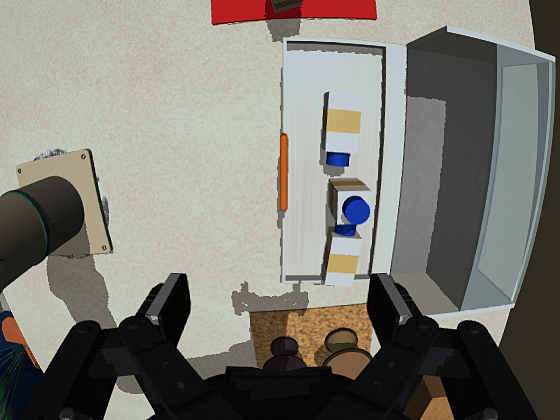

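Wrist view: the tray is out. Tip A has its base at row 92 and cap at row 160. The standing bottle's cap is at (356,210). Tip B has its cap at row 230 and base at row 285. I'll convert these to tray coordinates.

```bash
python3 - <<'E'
import numpy as np,cv2
im=cv2.imread('pics/w3.png')[75:300,270:400]
cv2.imwrite('pics/w3c.png',cv2.resize(im,None,fx=2.66,fy=2.66,interpolation=2))
E
cat >> h.py <<'E'
TC=np.array([525.7,31.4])
def tr(p):
    c,s=np.cos(-.09),np.sin(-.09); d=np.array(p[:2])-TC; return np.round([c*d[0]+s*d[1],-s*d[0]+c*d[1]],1)
def wo(x,y):
    c,s=np.cos(-.09),np.sin(-.09); return TC+[c*x-s*y,s*x+c*y]
E
```

```text
(no output)
```

View pics/w3c.png

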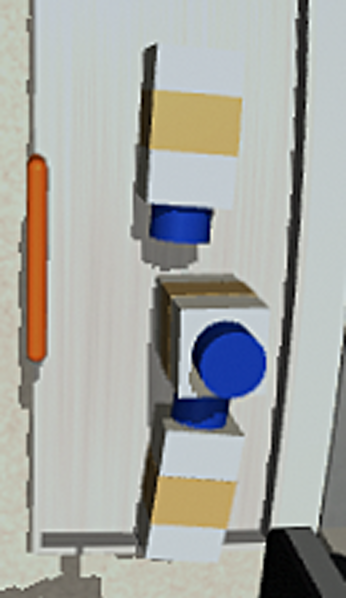

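```bash
python3 - <<'E'
from h import *
d=dict(np.load('w3.npz'))
def P(a,z): return tr(wat(d,(75+a[1]/2.66,270+a[0]/2.66),z))
for n,z,l in [('A',104,[(158,45),(243,52),(239,208),(150,204)]),('Acap',82,[(183,243)]),('B',104,[(147,553),(227,560),(243,432),(165,418)]),('lanecap',160,[(230,358)]),('lanebody',140,[(182,305),(268,308),(178,396)]),('traycorn',78,[(33,548),(268,540)]),('bar',120,[(37,160),(37,355)])]:
    print(n,[P(a,z).tolist() for a in l])
E
```

```text
A [[-18.3, 104.4], [24.6, 102.9], [24.9, 23.8], [-21.0, 24.8]]
Acap [[0.7, 1.4]]
B [[-13.7, -172.8], [34.1, -179.1], [35.5, -98.1], [-8.5, -89.5]]
lanecap [[10.6, -38.2]]
lanebody [[-9.4, -18.3], [33.0, -19.4], [-9.0, -63.9]]
traycorn [[-78.8, -183.5], [66.2, -181.5]]
bar [[-77.6, 47.5], [-77.5, -49.1]]
```

```bash
python3 -c "
from h import *
to([*wo(2.5,84),150,1.481],[*wo(2.5,84),70])"
```

```text
[3.444, 3.397, 9.552] turn -0.02
[0.0, 0.0, 3.2] turn 0.0
```

```bash
python3 -m crank '[[[0.35,0.34,0.95,0],[0.35,0.34,0.95,0],[0.35,0.34,0.95,0],[0.35,0.34,0.95,0],[0.34,0.34,0.95,0],[0.34,0.34,0.95,0],[0.34,0.34,0.95,0],[0.34,0.34,0.95,0],[0.34,0.34,0.95,0],[0.34,0.34,0.95,0],[0,0,0,0],[0,0,0,0]]]' -1
python3 -m crank '[[[0,0,0.8,0],[0,0,0.8,0],[0,0,0.8,0],[0,0,0.8,0],[0,0,0,0],[0,0,0,0]]]'
python3 -m crank '[[[0,0,0,0],[0,0,0,0],[0,0,0,0],[0,0,0,0],[0,0,0,0],[0,0,0,0]]]' 1
python3 -m crank '[[[0,0,-0.16,0],[0.4,0,0,0],[0.4,0,0,0],[0.4,0,0,0],[0.4,0,0,0],[0.4,0,0,0],[0.2,0,0,0],[0,0,0.16,0],[0,0,0,0]]]'
python3 -m crank '[[[0,0,0,0],[0,0,0,0],[0,0,0,0],[0,0,0,0],[0,0,-1,0],[0,0,-1,0],[0,0,-1,0],[0,0,-1,0],[0,0,-1,0],[0,0,0,0],[0,0,0,0]]]' -0.5
python3 -c "
from h import *
st();w=shot('wrist','w4.png');np.savez('w4',**w)
for n in ['tip1','lane1']:
  for x in ctrl.place_of('wrist',n)[:4]: print('w',n,x,tr(wat(w,x['position'],60)))
"
```

```text
clock: 17.55
eef_pos: [535.2, 114.6, 150.6]
tool_rot: [-3.139, 0.002, 1.48]
force: [-0.2, 0.1, 0.8]
width: 85.5
gripper_force: 0.0
clock: 18.05
eef_pos: [536.0, 114.1, 72.8]
tool_rot: [3.142, 0.0, 1.479]
force: [0.2, 0.7, 0.4]
width: 85.5
gripper_force: 0.0
clock: 18.55
eef_pos: [537.0, 114.9, 73.4]
tool_rot: [3.139, -0.001, 1.479]
force: [-0.2, -0.5, 7.4]
width: 43.5
gripper_force: 60.0
clock: 19.3
eef_pos: [543.5, 171.8, 73.4]
tool_rot: [3.137, -0.003, 1.481]
force: [1.2, 4.9, 9.2]
width: 43.2
gripper_force: 61.9
clock: 20.22
eef_pos: [541.7, 169.5, 197.9]
tool_rot: [3.139, -0.001, 1.479]
force: [0.3, -0.0, 0.4]
width: 64.3
gripper_force: 0.0
{'clock': 20.217, 'eef_pos': [541.736, 169.488, 197.871], 'tool_rot': [3.139, -0.001, 1.479], 'force': [0.329, -0.005, 0.428], 'width': 64.316, 'gripper_force': 0.0, 'qpos': [-0.693, 0.604, 0.536, 1.801, -0.399, 0.843, -0.058]}
w tip1 {'position': [184.5, 279.2], 'confidence': 0.71} [  3.6 154.7]
w lane1 {'position': [353.5, 288.9], 'confidence': 0.95} [ 14.3 -40.4]
```

View pics/w4.png

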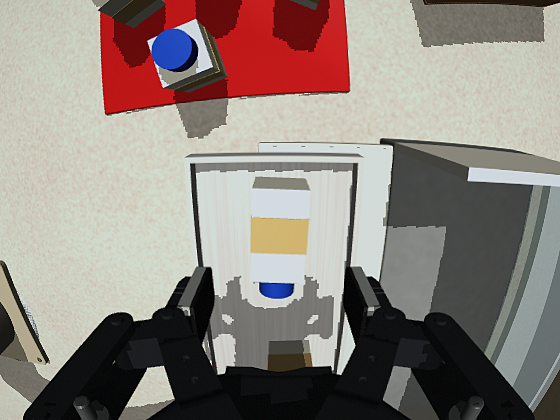

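Tip A now lies further out (base at row 180, cap at (277,290)) and straight. Next I grip its cap and raise it.

```bash
python3 -c "
from h import *
d=dict(np.load('w4.npz'))
print([tr(wat(d,p,z)).tolist() for p,z in [((190,253),104),((190,309),104),((282,307),104),((282,253),104),((298,277),82)]])
to([*wo(2.5,66),150,1.481],[*wo(2.5,66),66])"
```

```text
[[-16.3, 160.7], [25.9, 160.6], [26.6, 81.5], [-18.7, 81.7], [1.2, 51.4]]
[-2.908, 0.028, 1.824] turn -0.02
[0.0, 0.0, 3.36] turn 0.0
```

```bash
python3 -m crank '[[[-0.56,0.02,0.37,0],[-0.56,0.02,0.37,0],[-0.56,0.02,0.37,0],[-0.56,0.02,0.37,0],[-0.56,0,0.36,0],[0,0,0,0]]]' -0.5
python3 -m crank '[[[0,0,0.84,0],[0,0,0.84,0],[0,0,0.84,0],[0,0,0.84,0],[0,0,0,0],[0,0,0,0]]]'
python3 -m crank '[[[0,0,0,0],[0,0,0,0],[0,0,0,0],[0,0,0,0],[0,0,0,0],[0,0,0,0]]]' 1
python3 -m crank '[[[0,0,-0.3,0],[0,0,-0.3,0],[0,0,-0.3,0],[0,0,-0.3,0],[0,0,0,0],[0,0,0,0]]]'
python3 -c "
from h import *
shot('scene','s5.png')
st();w=shot('wrist','w5.png');np.savez('w5',**w)"
```

```text
clock: 20.87
eef_pos: [534.4, 95.8, 148.3]
tool_rot: [-3.137, 0.004, 1.475]
force: [-0.8, -0.6, 0.1]
width: 63.9
gripper_force: 0.0
clock: 21.37
eef_pos: [535.7, 100.1, 65.9]
tool_rot: [-3.139, 0.001, 1.48]
force: [1.0, 0.2, -0.5]
width: 63.9
gripper_force: 0.0
clock: 21.87
eef_pos: [537.5, 99.9, 68.3]
tool_rot: [3.139, -0.001, 1.48]
force: [-0.8, -0.5, 6.1]
width: 30.2
gripper_force: 58.9
clock: 22.37
eef_pos: [537.0, 99.9, 97.4]
tool_rot: [3.14, -0.0, 1.48]
force: [0.4, -0.3, -1.6]
width: 30.0
gripper_force: 59.4
{'clock': 22.417, 'eef_pos': [536.665, 99.796, 96.987], 'tool_rot': [3.141, -0.0, 1.48], 'force': [0.29, 0.625, -2.81], 'width': 30.085, 'gripper_force': 59.419, 'qpos': [-0.505, 0.714, 0.421, 1.936, -0.498, 0.595, 0.153]}
```

View pics/w5.png

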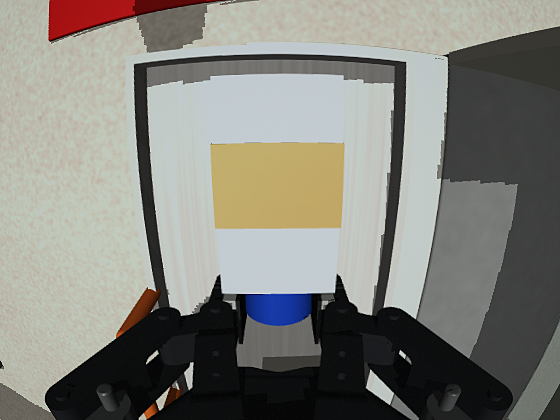

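```bash
python3 -c "
from h import *
d=dict(np.load('w5.npz'))
for z in [104,118,133]: print(z,[tr(wat(d,p,z)).tolist() for p in [(75,210),(75,343),(292,336),(292,222)]])"
```

```text
104 [[-24.4, 165.6], [30.7, 165.4], [32.2, 64.2], [-24.2, 64.3]]
118 [[-21.5, 164.0], [28.0, 163.8], [29.3, 72.9], [-21.3, 73.1]]
133 [[-18.4, 162.2], [25.0, 162.0], [26.2, 82.3], [-18.2, 82.5]]
```

It's held rigidly level (the geometry fits z=133 exactly). I'll regrip only the end few mm of the cap so friction lets the heavy base swing down.

```bash
python3 -m crank '[[[0,0,0.3,0],[0,0,0.3,0],[0,0,0.3,0],[0,0,0.3,0],[0,0,0,0],[0,0,0,0]]]'
python3 -m crank '[[[0,0,0,0],[0,0,0,0],[0,0,0,0],[0,0,0,0],[-0.25,0,0,0],[-0.27,0,0,0],[0,0,0,0],[0,0,0,0]]]' -0.2
python3 -m crank '[[[0,0,0,0],[0,0,0,0],[0,0,0,0],[0,0,0,0],[0,0,0,0],[0,0,0,0]]]' 1
python3 -m crank '[[[0,0,-0.3,0],[0,0,-0.3,0],[0,0,-0.3,0],[0,0,-0.3,0],[0,0,-0.3,0],[0,0,-0.3,0],[0,0,-0.3,0],[0,0,-0.3,0],[0,0,0,0],[0,0,0,0]]]'
python3 -c "
from h import *
st();w=shot('wrist','w6.png');np.savez('w6',**w)"
```

```text
clock: 22.97
eef_pos: [537.4, 99.5, 66.3]
tool_rot: [3.141, -0.0, 1.479]
force: [1.0, 0.1, -0.5]
width: 30.1
gripper_force: 63.2
clock: 23.63
eef_pos: [535.5, 85.7, 66.9]
tool_rot: [3.142, 0.0, 1.478]
force: [0.8, -0.4, -0.5]
width: 51.2
gripper_force: 0.0
clock: 24.13
eef_pos: [535.6, 86.9, 67.1]
tool_rot: [3.141, -0.0, 1.48]
force: [-1.3, -0.5, 5.9]
width: 29.1
gripper_force: 58.8
clock: 24.97
eef_pos: [535.8, 86.8, 127.3]
tool_rot: [3.141, -0.0, 1.48]
force: [-0.7, -0.8, -2.8]
width: 28.3
gripper_force: 59.3
{'clock': 24.967, 'eef_pos': [535.77, 86.811, 127.292], 'tool_rot': [3.141, -0.0, 1.48], 'force': [-0.653, -0.782, -2.782], 'width': 28.338, 'gripper_force': 59.257, 'qpos': [-0.506, 0.665, 0.455, 1.926, -0.463, 0.653, 0.148]}
```

View pics/w6.png

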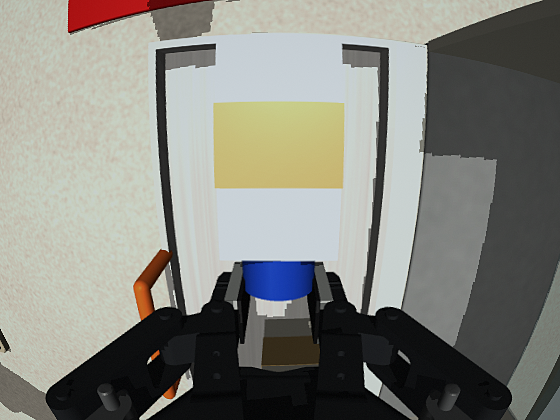

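The bottle is still held level. The base is heavy, so a tilt under about 45° from vertical should self-right. I'll turn it so the base points into the cabinet, hook the base's top edge under the clear roof (z=170), and lift to lever it down.

```bash
python3 -m crank '[[[0,0,0,0.5],[0,0,0,1],[0,0,0,1],[0,0,0,1],[0,0,0,1],[0,0,0,1],[0,0,0,1],[0,0,0,1],[0,0,0,1],[0,0,0,1],[0,0,0,1],[0,0,0,1]]]'
python3 -m crank '[[[0,0,0,1],[0,0,0,1],[0,0,0,1],[0,0,0,1],[0,0,0,1],[0,0,0,1],[0,0,0,1],[0,0,0,0.6],[0,0,0,0.5],[0,0,0,0],[0,0,0,0]]]'
python3 -c "
from h import *
st();w=shot('wrist','w7.png');np.savez('w7',**w)
print(tr(ctrl.read_state()['eef_pos']))
to([*wo(98,56),127,-.09])"
```

```text
clock: 26.02
eef_pos: [534.9, 86.9, 126.2]
tool_rot: [-3.141, 0.001, 0.556]
force: [-0.6, 1.0, -2.2]
width: 28.7
gripper_force: 59.3
clock: 26.93
eef_pos: [535.0, 86.9, 126.2]
tool_rot: [3.141, 0.001, -0.087]
force: [-0.3, 0.4, -2.2]
width: 28.7
gripper_force: 59.3
{'clock': 26.933, 'eef_pos': [534.998, 86.893, 126.214], 'tool_rot': [3.141, 0.001, -0.087], 'force': [-0.333, 0.435, -2.194], 'width': 28.699, 'gripper_force': 59.303, 'qpos': [-0.744, 0.805, 0.886, 1.933, -0.852, 0.835, -1.042]}
[ 4.4 56.1]
[3.744, 0.015, -0.025] turn 0.04
```

View pics/w7.png

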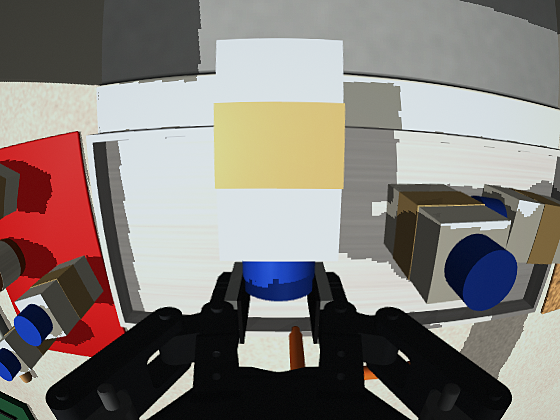

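The bottle points into the cabinet and is level and clear of the standing bottle. I slide it under the roof edge and lever it.

```bash
python3 -m crank '[[[0.4,0,0,0],[0.5,0,0,0],[0.5,0,0,0],[0.5,0,0,0],[0.5,0,0,0],[0.5,0,0,0],[0.5,0,0,0],[0.35,0,0,0],[0,0,0,0],[0,0,0,0]]]'
python3 -m crank '[[[0,0,-0.25,0],[0,0,-0.25,0],[0,0,-0.25,0],[0.02,0,-0.25,0],[0.03,0,-0.25,0],[0.05,0,-0.25,0],[0.07,0,-0.25,0],[0.08,0,-0.25,0],[0,0,0,0]]]'
python3 -c "
from h import *
shot('scene','s8.png')
st();w=shot('wrist','w8.png');np.savez('w8',**w)"
```

```text
clock: 27.82
eef_pos: [628.5, 78.2, 126.4]
tool_rot: [3.142, 0.001, -0.088]
force: [-0.6, -0.5, -1.9]
width: 28.6
gripper_force: 59.3
clock: 28.57
eef_pos: [635.5, 77.6, 178.0]
tool_rot: [-3.141, -0.001, -0.089]
force: [-1.2, -1.2, -3.6]
width: 28.8
gripper_force: 75.7
{'clock': 28.617, 'eef_pos': [635.371, 77.611, 177.362], 'tool_rot': [3.142, -0.001, -0.089], 'force': [-0.688, -1.081, -3.093], 'width': 29.284, 'gripper_force': 75.548, 'qpos': [-0.659, 0.858, 0.93, 1.618, -0.765, 1.067, -1.164]}
```

View pics/w8.png

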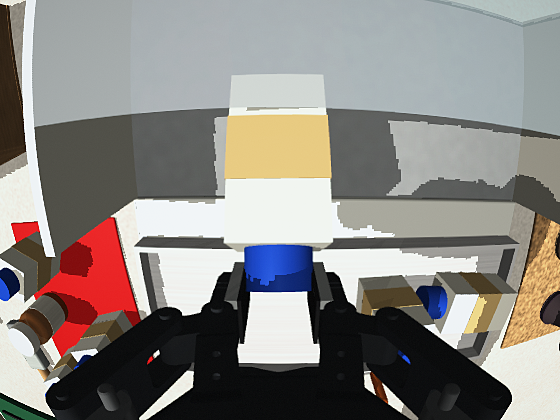

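It works: the bottle's base is under the roof edge (row 108) and tilting down. I continue the lever arc.

```bash
python3 -m crank '[[[0.08,0,-0.28,0],[0.1,0,-0.28,0],[0.14,0,-0.28,0],[0.16,0,-0.28,0],[0.2,0,-0.25,0],[0.22,0,-0.25,0],[0.22,0,-0.25,0],[0.24,0,-0.25,0],[0,0,0,0],[0,0,0,0]]]'
python3 -c "
from h import *
shot('scene','s9.png')
st();w=shot('wrist','w9.png');np.savez('w9',**w)"
```

```text
clock: 29.5
eef_pos: [669.9, 75.1, 230.6]
tool_rot: [-3.141, -0.002, -0.088]
force: [-2.5, 1.0, -2.0]
width: 28.8
gripper_force: 79.4
{'clock': 29.55, 'eef_pos': [669.661, 75.022, 230.321], 'tool_rot': [-3.141, -0.002, -0.088], 'force': [-1.587, 0.9, -1.49], 'width': 28.887, 'gripper_force': 79.371, 'qpos': [-0.627, 0.848, 0.959, 1.461, -0.718, 1.206, -1.229]}
```

View pics/w9.png

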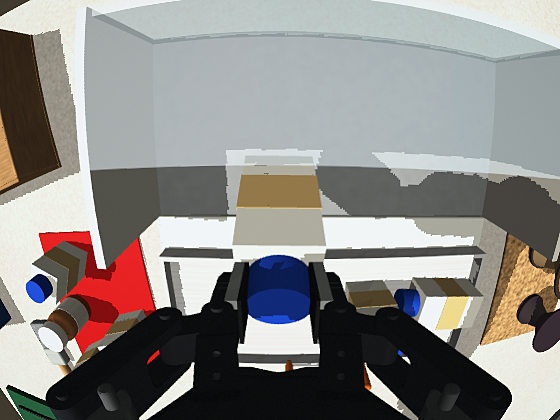

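The bottle is now steep (about 60° down). I've used my 14 views, so from here I check with the networks and geometry. Next I back out and set it on the tray at slot y≈150.

```bash
python3 -c "
from h import *
print(tr(ctrl.read_state()['eef_pos']))
to([*wo(-40,56),235,-.09],[*wo(-40,150),235],[*wo(-40,150),145])
for n in ['tip1','lane1','wait1']:
  for x in ctrl.trace('wrist',n)[:4]:
    r,c=np.where(x['mask']);print(n,x['confidence'],x['position'],r.min(),r.max(),c.min(),c.max())
"
```

```text
[139.3  56.4]
[-7.174, 0.002, -0.194] turn 0.02
[-0.0, -3.76, -0.0] turn 0.0
[0.0, -0.0, 3.6] turn 0.0
tip1 0.77 [299.6, 438.7] 277 329 394 483
tip1 0.65 [237.0, 279.1] 164 324 230 325
tip1 0.47 [130.5, 325.9] 0 388 75 559
tip1 0.44 [353.8, 54.3] 319 374 31 70
lane1 0.73 [297.0, 370.1] 280 353 345 400
wait1 0.9 [272.5, 56.4] 241 303 26 87
wait1 0.76 [354.1, 89.4] 341 367 74 99
wait1 0.57 [325.5, 119.7] 309 349 98 145
wait1 0.36 [287.1, 107.7] 231 361 38 159
```

```bash
python3 -m crank '[[[-0.5,0,0,0],[-0.7,0,0,0],[-0.75,0,0,0],[-0.75,0,0,0],[-0.75,0,0,0],[-0.75,0,0,0],[-0.75,0,-0.2,0],[-0.75,0,0,0],[-0.75,0,0,0],[-0.72,0,0,0],[0,0,0,0],[0,0,0,0]]]'
python3 -m crank '[[[0,-0.6,0,0],[0,-0.8,0,0],[0,-0.8,0,0],[0,-0.8,0,0],[0,-0.76,0,0],[0,0,0,0],[0,0,0.7,0],[0,0,0.8,0],[0,0,0.8,0],[0,0,0.8,0],[0,0,0.4,0],[0,0,0,0]]]'
python3 -m crank '[[[0,0,0,0],[0,0,0,0]]]'
python3 -m crank '[[[0,0,0.06,0],[0,0,0,0]]]'
python3 -m crank '[[[0,0,0.06,0],[0,0,0,0]]]'
python3 -m crank '[[[0,0,0.06,0],[0,0,0,0]]]'
```

```text
clock: 30.75
eef_pos: [490.9, 90.8, 235.4]
tool_rot: [-3.141, -0.002, -0.088]
force: [0.2, 0.1, -2.3]
width: 29.1
gripper_force: 79.2
clock: 31.75
eef_pos: [499.3, 183.7, 146.2]
tool_rot: [3.14, 0.0, -0.089]
force: [-0.0, 0.8, -1.8]
width: 28.9
gripper_force: 79.4
clock: 31.92
eef_pos: [499.9, 184.0, 148.0]
tool_rot: [-3.142, -0.002, -0.089]
force: [-0.4, -0.4, -2.3]
width: 29.2
gripper_force: 79.4
clock: 32.08
eef_pos: [499.1, 184.4, 146.2]
tool_rot: [-3.141, -0.001, -0.088]
force: [0.5, -0.1, -1.1]
width: 28.6
gripper_force: 79.4
clock: 32.25
eef_pos: [499.5, 184.4, 145.3]
tool_rot: [-3.141, -0.002, -0.088]
force: [0.6, 1.0, 3.0]
width: 28.9
gripper_force: 80.3
clock: 32.42
eef_pos: [500.9, 184.3, 144.7]
tool_rot: [-3.14, -0.005, -0.089]
force: [-0.9, 0.5, 9.9]
width: 29.3
gripper_force: 81.6
```

```bash
python3 -m crank '[[[0,0,-0.04,0],[0,0,0,0],[0,0,0,0],[0,0,0,0],[0,0,0,0],[0,0,0,0],[0,0,0,0],[0,0,0,0]]]' -1
python3 -m crank '[[[0,0,-0.7,0],[0,0,-0.8,0],[0,0,-0.8,0],[0,0,-0.8,0],[0,0,-0.8,0],[0,0,0,0],[0,0,0,0]]]'
cat > look.py <<'E'
from h import *
import sys
st()
# top/scene/wrist: place (underside centre) and cap check, in tray frame
for cam in sys.argv[1:]:
    d=ctrl.get_image(cam); f=wat if cam=='wrist' else at
    for n,z in [('lane1',60),('tip1',60),('wait1',4)]:
        for x in ctrl.place_of(cam,n)[:4]:
            if x['confidence']>.3:
                p=f(d,x['position'],z);q=f(d,x['position'],60); print(cam,n,round(x['confidence'],2),np.round(x['position']),'world',p.round(),'tray',tr(q))
E
python3 look.py wrist scene top
```

```text
clock: 33.08
eef_pos: [498.7, 184.3, 143.7]
tool_rot: [3.142, 0.0, -0.088]
force: [1.4, 0.6, 0.9]
width: 85.5
gripper_force: 0.0
clock: 33.67
eef_pos: [499.1, 184.5, 241.9]
tool_rot: [-3.14, -0.001, -0.088]
force: [-0.1, 0.1, -0.9]
width: 85.5
gripper_force: 0.0
{'clock': 33.667, 'eef_pos': [499.145, 184.504, 241.945], 'tool_rot': [-3.14, -0.001, -0.088], 'force': [-0.108, 0.088, -0.895], 'width': 85.513, 'gripper_force': 0.0, 'qpos': [-1.052, 0.669, 1.073, 1.852, -0.683, 1.043, -1.359]}
wrist lane1 0.97 [136. 452.] world [544. -10.  60.] tray [ 22.  -39.4]
wrist tip1 0.58 [152. 545.] world [ 525. -163.   60.] tray [  16.7 -194.1]
wrist tip1 0.56 [153. 279.] world [536. 181.  60.] tray [ -2.7 149.8]
wrist wait1 0.88 [208. 183.] world [472. 309.   4.] tray [-61.1 253.5]
scene lane1 0.81 [210. 285.] world [536. -22.  60.] tray [ 15.  -52.5]
scene tip1 0.77 [247. 317.] world [541. 181.  60.] tray [  1.4 149.8]
scene tip1 0.64 [185. 269.] world [ 515. -173.   60.] tray [   7.2 -204.1]
scene wait1 0.79 [292. 397.] world [414. 392.   4.] tray [-106.9  387.9]
scene wait1 0.77 [315. 340.] world [592. 381.   4.] tray [ 60.8 392.7]
scene wait1 0.58 [277. 358.] world [471. 294.   4.] tray [-45.3 300.9]
top lane1 0.7 [240. 313.] world [544. -18.  60.] tray [ 22.6 -47.3]
top tip1 0.67 [245. 351.] world [ 541. -140.   60.] tray [  31.1 -169.7]
top tip1 0.61 [232. 253.] world [548. 181.  60.] tray [  8.7 151.2]
top wait1 0.64 [218. 200.] world [584. 377.   4.] tray [ 17.  335.3]
```

```bash
cat > caps.py <<'E'
from h import *
def blobs(cam):
    d=ctrl.get_image(cam); hsv=cv2.cvtColor(d['img'],cv2.COLOR_RGB2HSV)
    m=cv2.inRange(hsv,(105,110,50),(130,255,255)); n,l,s,c=cv2.connectedComponentsWithStats(m)
    out=[]
    for i in range(1,n):
        if 15<s[i,4]<700: out.append(c[i][::-1])
    return d,out
def caps():
    T,tb=blobs('top');S,sb=blobs('scene'); R=[]
    for a in tb:
        for b in sb:
            o1,r1=ray(T,a);o2,r2=ray(S,b); r1=r1/np.linalg.norm(r1); r2=r2/np.linalg.norm(r2)
            k=np.linalg.lstsq(np.c_[r1,-r2],o2-o1,rcond=None)[0]; p,q=o1+k[0]*r1,o2+k[1]*r2
            g=np.linalg.norm(p-q); m=(p+q)/2
            if g<14 and 60<m[2]<300: R.append((round(g,1),m.round().tolist(),tr(m).tolist()))
    return R
if __name__=='__main__':
    for r in sorted(caps()): print(r)
E
python3 caps.py
```

```text
(np.float64(0.8), [590.0, 388.0, 100.0], [31.9, 360.5])
(np.float64(1.3), [546.0, -12.0, 152.0], [24.3, -41.9])
(np.float64(12.8), [532.0, -52.0, 125.0], [13.5, -82.0])
```

```bash
python3 -c "
from h import *
to([499.1,184.5,240,1.481],[*wo(14,-40),200])"
python3 -m crank '[[[0,0,0,-0.6],[0,0,0,-1],[0,0,0,-1],[0,0,0,-1],[0,0,0,-1],[0,0,0,-1],[0,0,0,-1],[0,0,0,-1],[0,0,0,-1],[0,0,0,-1],[0,0,0,-1],[0,0,0,-1]]]' -1
python3 -m crank '[[[-0.7,0.2,0,-1],[-0.7,0.2,0,-1],[-0.7,0.2,0,-1],[-0.7,0.2,0,-1],[-0.7,0.2,0,-1],[-0.7,0.2,0,-1],[-0.7,0.2,0,-1],[-0.7,0.2,0,-1],[-0.7,0.2,0,0],[-0.7,0.2,0,0],[0,0,0,0],[0,0,0,0]]]' -1
python3 look.py wrist; python3 caps.py; python3 -c "
from h import *
to([*wo(14,-40),200,1.481])"
```

```text
[0.015, -0.009, 0.05] turn -19.62
[-7.604, 2.169, 1.6] turn 0.0
clock: 35.37
eef_pos: [498.7, 184.3, 241.4]
tool_rot: [3.142, -0.0, 0.843]
force: [-0.0, 0.6, -0.2]
width: 85.4
gripper_force: 0.0
clock: 36.37
eef_pos: [480.9, 6.6, 241.5]
tool_rot: [3.141, -0.0, 1.477]
force: [-0.2, 1.1, -0.2]
width: 85.3
gripper_force: 0.0
{'clock': 36.367, 'eef_pos': [480.904, 6.636, 241.456], 'tool_rot': [3.141, -0.0, 1.477], 'force': [-0.172, 1.104, -0.193], 'width': 85.306, 'gripper_force': 0.0, 'qpos': [-0.519, 0.436, 0.633, 1.974, -0.343, 0.838, 0.209]}
wrist lane1 0.93 [204. 344.] world [547. -15.  60.] tray [ 25.4 -44. ]
wrist tip1 0.89 [320. 330.] world [ 528. -164.   60.] tray [  19.7 -194.3]
wrist tip1 0.63 [ 13. 319.] world [537. 184.  60.] tray [ -2.1 153.1]
(np.float64(0.5), [539.0, 181.0, 151.0], [-0.3, 149.7])
(np.float64(0.6), [413.0, 395.0, 95.0], [-144.8, 351.7])
(np.float64(0.9), [476.0, 307.0, 95.0], [-74.3, 270.0])
(np.float64(0.9), [588.0, 384.0, 96.0], [30.7, 357.2])
[-0.527, 2.269, 1.647] turn 0.0
```

Tip A's cap triangulates at z=151 over tray (0,150), so it is standing. Now I move lane1 to y=30 to make room beside tip B.

```bash
python3 -m crank '[[[-0.1,0.5,0,0],[-0.1,0.5,0,0],[-0.1,0.5,0,0],[-0.1,0.5,0,0],[-0.1,0.43,0,0],[0,0,0.7,0],[0,0,0.7,0],[0,0,0.7,0],[0,0,0.7,0],[0,0,0,0]]]' -1
python3 -c "
from h import *
w=ctrl.get_image('wrist')
for x in ctrl.place_of('wrist','lane1')[:1]: print(x,tr(wat(w,x['position'],60)))
to([*wo(18,-40),105,1.481])"
```

```text
clock: 37.5
eef_pos: [538.0, -9.3, 168.4]
tool_rot: [-3.136, 0.0, 1.481]
force: [0.5, 0.4, -1.0]
width: 85.2
gripper_force: 0.0
{'position': [212.5, 289.5], 'confidence': 0.64} [ 23.2 -40.4]
[0.001, 0.002, 2.646] turn -0.01
```

```bash
python3 -m crank '[[[0,0,0.66,0],[0,0,0.66,0],[0,0,0.66,0],[0,0,0.66,0],[0,0,0,0],[0,0,0,0]]]' -1
python3 -m crank '[[[0,0,0,0],[0,0,0,0],[0,0,0,0],[0,0,0,0],[0,0,0,0],[0,0,0,0]]]' 1
python3 -m crank '[[[0,0,-0.4,0],[0,0,-0.4,0],[0.3,-0.1,0,0],[0.5,-0.1,0,0],[0.5,-0.1,0,0],[0.5,-0.1,0,0],[0.5,-0.1,0,0],[0.5,-0.1,0,0],[0,0,0,0],[0,0,0,0]]]'
python3 -c "
from h import *
st();print(tr(ctrl.read_state()['eef_pos']))"
```

```text
clock: 38.1
eef_pos: [540.6, -10.4, 106.0]
tool_rot: [3.141, -0.0, 1.48]
force: [-0.0, -0.1, -0.4]
width: 85.5
gripper_force: 0.0
clock: 38.6
eef_pos: [541.6, -10.6, 106.7]
tool_rot: [3.138, -0.0, 1.479]
force: [1.1, 0.4, 5.9]
width: 43.2
gripper_force: 60.1
clock: 39.43
eef_pos: [531.2, 61.7, 125.3]
tool_rot: [-3.141, -0.0, 1.482]
force: [-0.3, -0.3, -2.2]
width: 43.1
gripper_force: 61.8
{'clock': 39.433, 'eef_pos': [531.239, 61.695, 125.277], 'tool_rot': [-3.141, -0.0, 1.482], 'force': [-0.255, -0.306, -2.175], 'width': 43.081, 'gripper_force': 61.774, 'qpos': [-0.494, 0.671, 0.504, 1.949, -0.518, 0.652, 0.251]}
[ 2.8 30.7]
```

```bash
python3 -m crank '[[[0,0,0.4,0],[0,0,0.35,0],[0,0,0,0],[0,0,0,0]]]'
python3 -m crank '[[[0,0,0,0],[0,0,0,0],[0,0,0,0],[0,0,0,0],[0,0,-0.5,0],[0,0,-1,0],[0,0,-1,0],[0,0,-1,0],[0,0,-1,0],[0,0,0,0]]]' -1
python3 -m crank '[[[-0.7,0.04,0,0],[-0.7,0.04,0,0],[-0.7,0.04,0,0],[-0.7,0.04,0,0],[-0.7,0.04,0,0],[-0.5,0.04,0,0],[0,0,0,0],[0,0,0,0],[0,0,0,0]]]'
cat > tipm.py <<'E'
from h import *
w=ctrl.get_image('wrist')
for x in ctrl.trace('wrist','tip1')[:3]:
    m=x['mask'].astype(np.uint8); hsv=cv2.cvtColor(w['img'],cv2.COLOR_RGB2HSV); b=cv2.inRange(hsv,(105,110,50),(130,255,255))>0
    k=cv2.dilate(m,np.ones((9,9)))>0
    r,c=np.where(k&b); print(x['confidence'],x['position'])
    if len(r)>10: print(' cap px rows',r.min(),r.max(),'cols',c.min(),c.max(),'cap ends tray z82',tr(wat(w,(r.min(),c.mean()),82)),tr(wat(w,(r.max(),c.mean()),82)))
    rr,cc=np.where((m>0)&~b)
    if len(rr)<50: continue
    q=cv2.minAreaRect(np.c_[cc,rr].astype(np.float32)); print(' body box', [tr(wat(w,(p[1],p[0]),104)).tolist() for p in cv2.boxPoints(q)])
st()
E
python3 tipm.py; python3 caps.py
```

```text
clock: 39.77
eef_pos: [532.0, 59.4, 106.0]
tool_rot: [3.141, 0.001, 1.478]
force: [0.6, -0.9, -2.3]
width: 43.3
gripper_force: 63.0
clock: 40.6
eef_pos: [534.5, 60.3, 223.4]
tool_rot: [3.134, -0.002, 1.479]
force: [1.2, 0.2, 1.6]
width: 85.3
gripper_force: 0.0
clock: 41.35
eef_pos: [528.5, -38.2, 218.7]
tool_rot: [-3.141, -0.001, 1.481]
force: [0.6, -0.0, -0.1]
width: 85.3
gripper_force: 0.0
0.72 [264.1, 292.6]
 cap px rows 207 238 cols 279 315 cap ends tray z82 [ 24.4 -73.8] [  24.9 -104. ]
 body box [[-6.8, -174.8], [3.5, -70.6], [45.4, -74.8], [41.6, -181.0]]
{'clock': 41.45, 'eef_pos': [528.57, -37.976, 218.789], 'tool_rot': [-3.141, -0.001, 1.482], 'force': [-0.429, -0.046, 0.257], 'width': 85.039, 'gripper_force': 0.0, 'qpos': [-0.382, 0.538, 0.606, 1.877, -0.4, 0.85, 0.338]}
(np.float64(0.7), [413.0, 395.0, 95.0], [-144.9, 351.5])
(np.float64(0.8), [476.0, 307.0, 95.0], [-74.4, 269.9])
(np.float64(0.9), [588.0, 384.0, 96.0], [30.7, 357.2])
(np.float64(1.4), [538.0, 181.0, 151.0], [-1.5, 149.9])
(np.float64(1.8), [532.0, 58.0, 151.0], [3.5, 26.6])
```

```bash
python3 -c "
from h import *
to([*wo(24,-71),217,1.421],[*wo(24,-71),66])"
```

```text
[-0.074, 0.595, 0.076] turn 0.76
[0.0, 0.0, 6.04] turn 0.0
```

```bash
python3 -m crank '[[[-0.07,0.3,0,0.4],[0,0.3,0,0.36],[0,0,0.8,0],[0,0,0.9,0],[0,0,0.9,0],[0,0,0.9,0],[0,0,0,0],[0,0,0,0]]]' -0.1
python3 -m crank '[[[0,0,0.5,0],[0,0,0.6,0],[0,0,0.6,0],[0,0,0.6,0],[0,0,0.3,0],[0,0,0,0],[0,0,0,0]]]'
python3 -m crank '[[[0,0,0,0],[0,0,0,0],[0,0,0,0],[0,0,0,0],[0,0,0,0],[0,0,0,0]]]' 1
python3 -c "
from h import *
print(tr(ctrl.read_state()['eef_pos']))"
```

```text
clock: 42.22
eef_pos: [543.3, -43.0, 130.9]
tool_rot: [-3.14, 0.001, 1.418]
force: [-0.4, -0.1, 0.6]
width: 46.6
gripper_force: 0.0
clock: 42.8
eef_pos: [544.1, -43.1, 67.4]
tool_rot: [3.14, 0.0, 1.418]
force: [-0.0, 0.4, 0.2]
width: 47.0
gripper_force: 0.0
clock: 43.3
eef_pos: [544.4, -43.0, 68.1]
tool_rot: [3.139, -0.0, 1.419]
force: [-0.3, -0.0, 5.5]
width: 28.8
gripper_force: 58.7
[ 25.3 -72.5]
```

```bash
python3 -m crank '[[[0,0,-0.3,0],[0,0,-0.3,0],[0,0,-0.3,0],[0,0,-0.3,0],[0,0,-0.3,0],[0,0,-0.3,0],[0,0,-0.3,0],[0,0,-0.3,0],[0,0,0,0],[0,0,0,-0.4]]]'
python3 -m crank '[[[0,0,0,-1],[0,0,0,-1],[0,0,0,-1],[0,0,0,-1],[0,0,0,-1],[0,0,0,-1],[0,0,0,-1],[0,0,0,-1],[0,0,0,-1],[0,0,0,-1],[0,0,0,-1],[0,0,0,-1]]]'
python3 -m crank '[[[0,0,0,-1],[0,0,0,-1],[0,0,0,-1],[0,0,0,-1],[0,0,0,-1],[0,0,0,-1],[0,0,0,-1],[0,0,0,-0.6],[0,0,0,-0.4],[0,0,0,0],[0,0,0,0]]]'
python3 -c "
from h import *
st();print(tr(ctrl.read_state()['eef_pos']));to([*wo(98,-72),127,3.052])
w=ctrl.get_image('wrist')
for x in ctrl.trace('wrist','tip1')[:2]:
    r,c=np.where(x['mask']);print(x['confidence'],r.min(),r.max(),c.min(),c.max())
"
```

```text
clock: 44.13
eef_pos: [543.5, -42.8, 126.9]
tool_rot: [3.141, 0.0, 1.452]
force: [-0.2, -0.1, -2.1]
width: 28.8
gripper_force: 59.3
clock: 45.13
eef_pos: [542.7, -42.9, 126.0]
tool_rot: [-3.141, -0.001, 2.416]
force: [0.2, -0.1, -2.3]
width: 28.9
gripper_force: 59.5
clock: 46.05
eef_pos: [543.0, -43.0, 126.3]
tool_rot: [-3.142, -0.001, 3.05]
force: [0.5, -0.4, -1.7]
width: 28.7
gripper_force: 59.5
{'clock': 46.05, 'eef_pos': [542.978, -42.988, 126.254], 'tool_rot': [-3.142, -0.001, 3.05], 'force': [0.452, -0.367, -1.704], 'width': 28.739, 'gripper_force': 59.494, 'qpos': [-0.009, 0.625, 0.055, 1.913, -0.057, 0.606, 1.562]}
[ 23.9 -72.5]
[-2.964, 0.026, -0.03] turn -0.02
0.83 283 371 238 319
0.73 173 246 519 559
```

```bash
python3 -m crank '[[[-0.3,0,0,0],[-0.4,0,0,0],[-0.45,0,0,0],[-0.45,0,0,0],[-0.45,0,0,0],[-0.45,0,0,0],[-0.45,0,0,0],[0,0,0,0],[0,0,0,0]]]'
python3 -m crank '[[[0,0,-0.25,0],[0,0,-0.25,0],[0,0,-0.25,0],[-0.02,0,-0.25,0],[-0.03,0,-0.25,0],[-0.05,0,-0.25,0],[-0.07,0,-0.25,0],[-0.08,0,-0.25,0],[0,0,0,0]]]'
python3 -m crank '[[[-0.08,0,-0.28,0],[-0.1,0,-0.28,0],[-0.14,0,-0.28,0],[-0.16,0,-0.28,0],[-0.2,0,-0.25,0],[-0.22,0,-0.25,0],[-0.22,0,-0.25,0],[-0.24,0,-0.25,0],[0,0,0,0],[0,0,0,0]]]'
python3 -c "
from h import *
st();print(tr(ctrl.read_state()['eef_pos']))
d=ctrl.get_image('scene')
for x in ctrl.trace('scene','tip1')[:3]:
    r,c=np.where(x['mask']);print(x['confidence'],x['position'],r.min(),r.max(),c.min(),c.max())
"
```

```text
clock: 46.9
eef_pos: [617.0, -49.5, 126.3]
tool_rot: [-3.141, -0.0, 3.051]
force: [0.4, 0.1, -1.3]
width: 29.0
gripper_force: 59.5
clock: 47.65
eef_pos: [623.2, -50.4, 177.6]
tool_rot: [-3.141, 0.0, 3.05]
force: [-2.8, -0.6, -4.8]
width: 28.8
gripper_force: 75.4
clock: 48.48
eef_pos: [657.8, -53.4, 230.3]
tool_rot: [-3.142, 0.002, 3.051]
force: [-2.2, -1.0, -1.5]
width: 28.8
gripper_force: 78.4
{'clock': 48.483, 'eef_pos': [657.773, -53.411, 230.301], 'tool_rot': [-3.142, 0.002, 3.051], 'force': [-2.25, -1.022, -1.522], 'width': 28.827, 'gripper_force': 78.437, 'qpos': [-0.003, 0.644, 0.071, 1.491, -0.051, 1.006, 1.561]}
[139.2 -72.6]
0.89 [234.6, 317.6] 218 250 308 329
0.8 [184.9, 238.9] 169 199 228 251
0.61 [153.7, 269.9] 145 172 259 281
```

```bash
python3 -m crank '[[[0.5,0,0,0],[0.7,0,0,0],[0.75,0,0,0],[0.75,0,0,0],[0.75,0,0,0],[0.75,0,0,0],[0.75,0,-0.2,0],[0.75,0,0,0],[0.75,0,0,0],[0.72,0,0,0],[0,0,0,0],[0,0,0,0]]]'
python3 -m crank '[[[0,-0.5,0,0],[0,-0.65,0,0],[0,-0.65,0,0],[0,-0.65,0,0],[0,-0.65,0,0],[0,0,0,0],[0,0,0.7,0],[0,0,0.8,0],[0,0,0.8,0],[0,0,0.8,0],[0,0,0.4,0],[0,0,0,0]]]'
python3 -m crank '[[[0,0,0,0],[0,0,0.05,0]]]'
python3 -m crank '[[[0,0,0.06,0],[0,0,0,0]]]'
python3 -m crank '[[[0,0,0.06,0],[0,0,0,0]]]'
python3 -c "
from h import *
print(tr(ctrl.read_state()['eef_pos']))"
```

```text
clock: 49.58
eef_pos: [479.1, -36.8, 235.4]
tool_rot: [3.141, 0.004, 3.051]
force: [0.5, -0.4, -1.4]
width: 29.2
gripper_force: 78.2
clock: 50.58
eef_pos: [472.9, -113.5, 146.0]
tool_rot: [3.141, 0.001, 3.051]
force: [0.6, -0.5, -0.7]
width: 29.3
gripper_force: 78.3
clock: 50.75
eef_pos: [472.7, -113.8, 146.1]
tool_rot: [3.141, 0.002, 3.051]
force: [-1.1, 0.4, 4.3]
width: 28.7
gripper_force: 78.6
clock: 50.92
eef_pos: [473.2, -113.9, 145.5]
tool_rot: [3.141, 0.004, 3.051]
force: [0.6, 1.8, 5.4]
width: 28.7
gripper_force: 79.0
clock: 51.08
eef_pos: [474.1, -114.0, 144.8]
tool_rot: [3.142, 0.006, 3.051]
force: [-0.8, 1.1, 10.9]
width: 28.8
gripper_force: 79.3
[ -38.3 -149.5]
```

```bash
python3 -m crank '[[[0,0,-0.04,0],[0,0,0,0],[0,0,0,0],[0,0,0,0],[0,0,0,0],[0,0,0,0],[0,0,0,0],[0,0,0,0]]]' -1
python3 -m crank '[[[0,0,-0.7,0],[0,0,-0.8,0],[0,0,-0.8,0],[0,0,-0.8,0],[0,0,-0.8,1],[0,0,0,1],[0,0,0,1],[0,0,0,1],[0,0,0,1],[0,0,0,1],[0,0,0,1],[0,0,0,1]]]'
python3 -m crank '[[[0,0,0,1],[0,0,0,1],[0,0,0,1],[0,0,0,1],[0,0,0,1],[0,0,0,1],[0,0,0,1],[0,0,0,1],[0,0,0,1],[0,0,0,1],[0,0,0,1],[0,0,0,0.65]]]'
python3 caps.py; python3 -c "
from h import *
st();to([490,250,300,1.481])"
```

```text
clock: 51.75
eef_pos: [471.2, -114.1, 143.7]
tool_rot: [3.142, -0.0, 3.051]
force: [-0.3, -0.6, -0.3]
width: 85.2
gripper_force: 0.0
clock: 52.75
eef_pos: [471.1, -114.1, 241.2]
tool_rot: [-3.141, -0.0, 2.407]
force: [-0.8, 0.0, 0.5]
width: 85.0
gripper_force: 0.0
clock: 53.75
eef_pos: [471.1, -114.0, 241.2]
tool_rot: [-3.141, -0.0, 1.475]
force: [0.2, -0.9, -0.4]
width: 85.0
gripper_force: 0.0
(np.float64(0.6), [413.0, 395.0, 95.0], [-144.8, 351.7])
(np.float64(0.8), [476.0, 307.0, 95.0], [-74.3, 270.1])
(np.float64(0.9), [588.0, 384.0, 96.0], [30.7, 357.2])
(np.float64(1.2), [550.0, 180.0, 152.0], [10.7, 149.7])
(np.float64(2.3), [544.0, 56.0, 151.0], [16.3, 26.7])
{'clock': 53.85, 'eef_pos': [471.157, -113.981, 241.196], 'tool_rot': [-3.141, 0.0, 1.479], 'force': [0.535, 1.184, -0.436], 'width': 85.255, 'gripper_force': 0.0, 'qpos': [-0.187, 0.42, 0.514, 1.963, -0.276, 0.827, 0.386]}
[14.567, -0.587, -2.352] turn -0.03
```

```bash
sed -i 's/^TC=.*/TC=np.array([537.7,30.3])/' h.py
python3 -m crank '[[[0.6,-0.04,-0.15,0],[1,-0.04,-0.15,0],[1,-0.04,-0.15,0],[1,-0.04,-0.15,0],[1,-0.04,-0.15,0],[1,-0.04,-0.15,0],[1,-0.04,-0.15,0],[1,-0.04,-0.15,0],[1,-0.04,-0.15,0],[1,-0.04,-0.15,0],[1,-0.04,-0.15,0],[1,-0.04,-0.15,0]]]'
python3 -m crank '[[[1,-0.04,-0.15,0],[1,-0.04,-0.15,0],[1,-0.04,-0.15,0],[0,0,0,0],[0,0,0,0],[0,0,0,0]]]'
python3 caps.py
cat > wt.py <<'E'
from h import *
w=ctrl.get_image('wrist'); st()
hsv=cv2.cvtColor(w['img'],cv2.COLOR_RGB2HSV)
for x in ctrl.trace('wrist','wait1')[:4]:
    m=x['mask'].astype(np.uint8)
    if x['confidence']<.3 or m.sum()<100: continue
    # white top face (z=84): bright, unsaturated pixels; its corners on plane z=84 give the yaw
    t=(m>0)&(hsv[...,1]<60)&(hsv[...,2]>170)
    cap=(cv2.dilate(m,np.ones((7,7)))>0)&(cv2.inRange(hsv,(105,110,50),(130,255,255))>0)
    r,c=np.where(cap); o=wat(w,(r.mean(),c.mean()),100) if len(r)>20 else None
    rr,cc=np.where(t)
    P=np.array([wat(w,(a,b),84)[:2] for a,b in zip(rr,cc)],np.float32)
    n,l,s,ce=cv2.connectedComponentsWithStats((t|cap).astype(np.uint8)); k=1+np.argmax(s[1:,4])
    rr,cc=np.where(l==k); P=np.array([wat(w,(a,b),84)[:2] for a,b in zip(rr,cc)],np.float32)
    q=cv2.minAreaRect(P); print(round(x['confidence'],2),'px',np.round(x['position']),'cap',None if o is None else o.round(),'rect centre',np.round(q[0]),'size',np.round(q[1]),'ang',q[2])
E
python3 wt.py; python3 look.py wrist
```

```text
clock: 54.85
eef_pos: [485.7, 177.0, 286.5]
tool_rot: [-3.141, -0.0, 1.481]
force: [0.3, 0.2, -0.3]
width: 85.1
gripper_force: 0.0
clock: 55.35
eef_pos: [489.7, 249.8, 297.3]
tool_rot: [-3.141, 0.001, 1.479]
force: [-0.1, -1.0, 0.3]
width: 85.8
gripper_force: 0.0
(np.float64(0.5), [550.0, 179.0, 152.0], [-1.3, 149.6])
(np.float64(2.2), [544.0, 56.0, 152.0], [4.0, 26.6])
{'clock': 55.5, 'eef_pos': [489.949, 249.279, 297.557], 'tool_rot': [-3.141, 0.0, 1.477], 'force': [-0.303, 0.125, -0.642], 'width': 85.589, 'gripper_force': 0.0, 'qpos': [-0.853, 0.448, 0.494, 1.722, -0.241, 1.033, -0.37]}
0.89 px [ 68. 203.] cap [411. 395. 100.] rect centre [412. 395.] size [44. 45.] ang 26.382530212402344
0.85 px [132. 258.] cap [474. 307. 100.] rect centre [474. 307.] size [44. 44.] ang 13.760647773742676
0.83 px [ 64. 352.] cap [587. 385. 100.] rect centre [587. 384.] size [44. 44.] ang 61.88751220703125
0.42 px [278. 316.] cap [559.  72. 100.] rect centre [549.  73.] size [281. 147.] ang 84.69441223144531
{'clock': 55.55, 'eef_pos': [489.97, 249.484, 297.6], 'tool_rot': [-3.141, 0.0, 1.477], 'force': [0.079, 0.58, 0.003], 'width': 85.682, 'gripper_force': 0.0, 'qpos': [-0.853, 0.448, 0.494, 1.721, -0.242, 1.033, -0.37]}
wrist lane1 0.92 [309. 329.] world [543.  56.  60.] tray [ 3.2 26.1]
wrist tip1 0.92 [229. 332.] world [550. 178.  60.] tray [ -1.4 148.5]
wrist tip1 0.66 [132. 262.] world [476. 306.  60.] tray [-86.6 269.4]
wrist wait1 0.88 [ 75. 212.] world [413. 389.   4.] tray [-144.7  339.4]
wrist wait1 0.74 [130. 263.] world [474. 305.   4.] tray [-85.6 271.5]
wrist wait1 0.65 [ 68. 342.] world [586. 382.   4.] tray [  5.9 347. ]
```

Three waiting bottles are measured cleanly as 44 mm squares, with yaws of 26°, 14° and 62°. First is W2 at (474,307).

```bash
python3 -c "
from h import *
to([474,307,150,1.811],[474,307,46])"
```

```text
[2.2, -0.845, 5.905] turn -4.16
[0.0, 0.0, 4.16] turn 0.0
```

```bash
python3 -m crank '[[[0.4,-0.15,0.9,0],[0.45,-0.17,1,0],[0.45,-0.17,1,0],[0.45,-0.18,1,0],[0.45,-0.17,1,0],[0,0,1,0],[0,0,0,-1],[0,0,0,-1],[0,0,0,-1],[0,0,0,-1],[0,0,0,-0.14],[0,0,0,0]]]' -1
python3 -m crank '[[[0,0,0.8,0],[0,0,0.85,0],[0,0,0.85,0],[0,0,0.85,0],[0,0,0.8,0],[0,0,0,0],[0,0,0,0]]]'
python3 -m crank '[[[0,0,0,0],[0,0,0,0],[0,0,0,0],[0,0,0,0],[0,0,0,0],[0,0,0,0]]]' 1
python3 -m crank '[[[0,0,-0.5,0],[0,0,-0.8,0],[0,0,-0.9,0],[0,0,-1,0],[0,0,-1,0],[0,0,-1,0],[0,0,-1,0],[0,0,-1,0],[0,0,0,0]]]'
python3 -c "
from h import *
st();to([474,307,225,1.481],[*wo(0,-91),225],[*wo(0,-91),104])"
```

```text
clock: 56.75
eef_pos: [474.2, 307.3, 150.1]
tool_rot: [3.142, -0.0, 1.808]
force: [-0.8, 0.6, 0.2]
width: 85.5
gripper_force: 0.0
clock: 57.33
eef_pos: [473.5, 306.9, 45.7]
tool_rot: [-3.14, 0.001, 1.809]
force: [-0.2, -1.0, -0.0]
width: 85.6
gripper_force: 0.0
clock: 57.83
eef_pos: [474.8, 308.0, 47.6]
tool_rot: [3.14, -0.001, 1.81]
force: [-0.4, -0.1, 6.5]
width: 43.1
gripper_force: 60.8
clock: 58.58
eef_pos: [476.4, 308.5, 231.7]
tool_rot: [3.133, -0.003, 1.81]
force: [0.8, 0.5, -1.5]
width: 43.1
gripper_force: 61.8
{'clock': 58.583, 'eef_pos': [476.443, 308.51, 231.739], 'tool_rot': [3.133, -0.003, 1.81], 'force': [0.78, 0.451, -1.503], 'width': 43.139, 'gripper_force': 61.794, 'qpos': [-0.856, 0.526, 0.354, 1.767, -0.229, 0.88, -0.162]}
[-0.036, -0.109, 0.27] turn 4.11
[-14.435, 3.53, -0.0] turn 0.0
[0.0, 0.0, 4.84] turn 0.0
```

```bash
python3 -m crank '[[[0,0,0,1],[0,0,0,1],[0,0,0,1],[0,0,0,1],[0,0,0,0.12],[-0.5,0.15,0,0],[-0.8,0.2,0,0],[-0.8,0.2,0,0],[-0.8,0.2,0,0],[-0.8,0.2,0,0],[-0.8,0.2,0,0],[-0.8,0.2,0,0]]]'
python3 -m crank '[[[-0.8,0.2,0,0],[-0.8,0.2,0,0],[-0.8,0.2,0,0],[-0.8,0.2,0,0],[-0.8,0.2,0,0],[-0.8,0.2,0,0],[-0.8,0.2,0,0],[-0.8,0.2,0,0],[-0.8,0.2,0,0],[-0.8,0.2,0,0],[-0.7,0.1,0,0],[0,0,0,0]]]'
python3 -c "
from h import *
st();to([*wo(0,-91),225,1.481],[*wo(0,-91),103])"; python3 caps.py
```

```text
clock: 59.58
eef_pos: [495.3, 170.0, 226.2]
tool_rot: [-3.141, 0.001, 1.482]
force: [0.5, 0.5, -3.1]
width: 43.4
gripper_force: 61.6
clock: 60.58
eef_pos: [527.5, -55.1, 226.6]
tool_rot: [3.141, 0.004, 1.476]
force: [0.4, -0.4, -1.5]
width: 43.4
gripper_force: 61.6
{'clock': 60.583, 'eef_pos': [527.517, -55.146, 226.608], 'tool_rot': [3.141, 0.004, 1.476], 'force': [0.354, -0.38, -1.514], 'width': 43.389, 'gripper_force': 61.59, 'qpos': [-0.255, 0.497, 0.449, 1.866, -0.277, 0.84, 0.238]}
[-0.199, 0.1, 0.064] turn -0.07
[0.0, 0.0, 4.88] turn 0.0
(np.float64(0.5), [413.0, 395.0, 95.0], [-157.0, 351.5])
(np.float64(0.9), [588.0, 384.0, 96.0], [18.7, 357.2])
(np.float64(1.2), [550.0, 180.0, 152.0], [-1.3, 149.7])
(np.float64(2.1), [544.0, 56.0, 151.0], [4.2, 26.6])
```

```bash
python3 -c "
from h import *
from caps import blobs
for cam in ['scene','top']:
  d,b=blobs(cam); print(cam,np.round(b).tolist(),'expect',np.round(proj(d,[*wo(5,-150),152])), 'lying', np.round(proj(d,[*wo(-20,-150),82])))
  for x in ctrl.place_of(cam,'tip1')[:4]: print(x, tr(at(d,x['position'],60)))
"
```

```text
scene [[66.0, 380.0], [146.0, 282.0], [200.0, 295.0], [224.0, 315.0], [269.0, 403.0], [291.0, 345.0]] expect [171. 272.] lying [187. 279.]
{'position': [191.6, 276.4], 'confidence': 0.85} [ -12.4 -157. ]
{'position': [247.3, 311.0], 'confidence': 0.67} [  5.1 142.2]
{'position': [319.7, 439.1], 'confidence': 0.38} [-160.6  502.2]
top [[210.0, 192.0], [225.0, 252.0], [232.0, 292.0], [264.0, 179.0]] expect [243. 349.] lying [254. 344.]
{'position': [229.4, 255.4], 'confidence': 0.78} [  5.5 146.1]
{'position': [268.0, 185.7], 'confidence': 0.25} [-163.2  338. ]
```

```bash
python3 -m crank '[[[0.6,0,0,0],[0.8,0,0,0],[0.8,0,0,0],[0.8,0,0,0],[0.8,0,0,0],[0,0,0,0],[0,0,0,0]]]'; python3 -c "
from h import *
from caps import blobs
for cam in ['scene','wrist']:
  d,b=blobs(cam); print(cam,np.round(b).tolist())
  for x in ctrl.trace(cam,'tip1')[:4]: r,c=np.where(x['mask']);print(x['confidence'],np.round(x['position']),r.min(),r.max(),c.min(),c.max())
im=d['img']
"; python3 caps.py
```

```text
clock: 61.47
eef_pos: [536.6, 48.0, 226.1]
tool_rot: [-3.141, -0.0, 1.485]
force: [-0.5, -0.7, -2.3]
width: 43.3
gripper_force: 61.6
scene [[66.0, 380.0], [68.0, 400.0], [68.0, 361.0], [200.0, 295.0], [224.0, 315.0], [269.0, 403.0], [291.0, 345.0]]
0.92 [233. 313.] 218 251 304 326
0.65 [181. 277.] 166 198 267 285
0.35 [177. 297.] 157 193 286 305
wrist []
0.91 [ 40. 278.] 5 77 246 313
(np.float64(0.5), [413.0, 395.0, 95.0], [-156.8, 351.7])
(np.float64(1.0), [588.0, 384.0, 96.0], [18.7, 357.2])
(np.float64(1.2), [550.0, 180.0, 152.0], [-1.3, 149.7])
```

```bash
python3 -c "
from h import *
d=ctrl.get_image('scene'); im=d['img']; hsv=cv2.cvtColor(im,cv2.COLOR_RGB2HSV)
for (r0,c0) in [(162,266),(214,304)]:
  for r in range(r0,r0+18,2): print(r,[tuple(int(v) for v in im[r,c]) for c in range(c0,c0+22,3)])
"
```

```text
162 [(92, 83, 67), (85, 78, 66), (85, 79, 68), (82, 77, 66), (81, 76, 65), (83, 78, 68), (81, 77, 67), (79, 74, 65)]
164 [(86, 79, 67), (85, 78, 68), (85, 79, 68), (81, 76, 67), (79, 75, 64), (78, 74, 65), (78, 74, 65), (77, 73, 64)]
166 [(82, 76, 65), (83, 76, 66), (79, 76, 79), (76, 75, 86), (74, 72, 77), (75, 71, 62), (73, 69, 61), (74, 71, 63)]
168 [(77, 71, 62), (78, 72, 64), (72, 72, 89), (69, 71, 92), (68, 69, 89), (83, 76, 67), (67, 63, 56), (80, 77, 71)]
170 [(75, 68, 58), (79, 75, 67), (66, 67, 81), (63, 66, 89), (62, 64, 85), (83, 75, 68), (61, 58, 51), (86, 85, 79)]
172 [(96, 83, 65), (111, 108, 97), (62, 63, 75), (56, 58, 79), (55, 57, 75), (92, 90, 86), (55, 53, 47), (83, 83, 77)]
174 [(96, 82, 62), (105, 103, 92), (73, 75, 81), (50, 53, 76), (52, 56, 76), (108, 107, 99), (55, 53, 48), (79, 79, 74)]
176 [(92, 76, 56), (89, 88, 78), (110, 108, 100), (99, 99, 95), (98, 98, 94), (107, 106, 96), (69, 67, 61), (77, 77, 72)]
178 [(93, 77, 55), (83, 81, 72), (98, 97, 86), (104, 102, 92), (99, 97, 88), (98, 96, 87), (87, 84, 74), (77, 76, 70)]
214 [(140, 129, 106), (167, 165, 1
[... 476 characters left out ...]
166, 161, 152), (171, 166, 154)]
222 [(151, 148, 136), (166, 164, 157), (86, 98, 138), (30, 66, 145), (29, 66, 145), (35, 68, 145), (164, 160, 154), (173, 168, 155)]
224 [(149, 148, 137), (171, 174, 165), (64, 70, 93), (25, 58, 132), (28, 63, 140), (30, 58, 126), (163, 162, 156), (173, 168, 156)]
226 [(137, 135, 125), (168, 173, 163), (77, 82, 91), (15, 40, 98), (19, 47, 110), (26, 48, 102), (167, 170, 163), (172, 169, 158)]
228 [(148, 145, 139), (129, 132, 123), (113, 119, 121), (21, 42, 95), (20, 46, 106), (53, 67, 108), (171, 176, 167), (172, 172, 163)]
230 [(148, 146, 139), (89, 89, 81), (162, 167, 159), (122, 130, 137), (101, 111, 132), (146, 152, 150), (167, 171, 160), (151, 152, 142)]
```

Tip B's cap shows at scene pixel (170,275), above its body, so it stands. I continue with placing W2.

```bash
python3 -c "
from h import *
d=ctrl.get_image('scene');print(tr(at(d,(170.5,275),151)));to([*wo(0,-91),226,1.481],[*wo(0,-91),103])"
```

```text
[  -6.1 -147.8]
[-4.222, 0.094, 0.014] turn -0.02
[0.0, 0.0, 4.92] turn 0.0
```

```bash
python3 -m crank '[[[-0.5,0.02,0,0],[-0.75,0.02,0,0],[-0.75,0.02,0,0],[-0.75,0.02,0,0],[-0.75,0.01,0,0],[-0.72,0,0,0],[0,0,0,0],[0,0,0,0],[0,0,0.8,0],[0,0,0.8,0],[0,0,0.8,0],[0,0,0.8,0]]]'
python3 -m crank '[[[0,0,0.6,0],[0,0,0.6,0],[0,0,0.3,0],[0,0,0.18,0],[0,0,0,0],[0,0,0,0]]]'
python3 -c "
from h import *
print(tr(ctrl.read_state()['eef_pos']))"
python3 -m crank '[[[0,0,0,0],[0,0,0,0],[0,0,0,0],[0,0,0,0],[0,0,0,0],[0,0,-0.5,0],[0,0,-1,0],[0,0,-1,0],[0,0,-1,0],[0,0,-1,0],[0,0,-1,0],[0,0,0,0]]]' -0.5
python3 -c "
from h import *
st();to([475,250,300,1.481])"
```

```text
clock: 62.87
eef_pos: [529.8, -58.7, 145.5]
tool_rot: [3.141, -0.001, 1.482]
force: [0.4, 0.3, -2.7]
width: 43.5
gripper_force: 61.8
clock: 63.37
eef_pos: [530.2, -59.5, 104.7]
tool_rot: [3.141, -0.0, 1.481]
force: [-0.9, 0.2, -1.3]
width: 43.3
gripper_force: 61.5
[  0.5 -90.1]
clock: 64.37
eef_pos: [532.4, -60.4, 246.4]
tool_rot: [3.133, -0.0, 1.48]
force: [-0.3, 0.8, -0.0]
width: 64.2
gripper_force: 0.0
{'clock': 64.367, 'eef_pos': [532.384, -60.382, 246.385], 'tool_rot': [3.133, -0.0, 1.48], 'force': [-0.268, 0.806, -0.048], 'width': 64.186, 'gripper_force': 0.0, 'qpos': [-0.253, 0.476, 0.462, 1.835, -0.269, 0.883, 0.244]}
[12.157, -3.409, -2.145] turn -0.01
```

Now back over the mat to re-measure.

```bash
python3 -m crank '[[[0.6,-0.28,-0.18,0],[1,-0.28,-0.18,0],[1,-0.28,-0.18,0],[1,-0.28,-0.18,0],[1,-0.28,-0.18,0],[1,-0.28,-0.18,0],[1,-0.28,-0.18,0],[1,-0.28,-0.18,0],[1,-0.28,-0.18,0],[1,-0.28,-0.18,0],[1,-0.28,-0.18,0],[1,-0.28,-0.18,0]]]' -1
python3 -m crank '[[[0.5,-0.05,0,0],[0,0,0,0],[0,0,0,0],[0,0,0,0]]]'
python3 wt.py; python3 caps.py; python3 -c "
from h import *
to([411.5,395,150,2.031],[411.5,395,46])"
```

```text
clock: 65.37
eef_pos: [471.4, 238.0, 295.6]
tool_rot: [-3.141, 0.0, 1.48]
force: [0.7, 0.1, -1.9]
width: 85.3
gripper_force: 0.0
clock: 65.7
eef_pos: [472.3, 247.2, 295.4]
tool_rot: [-3.141, 0.002, 1.478]
force: [-0.0, -0.5, 0.6]
width: 85.4
gripper_force: 0.0
{'clock': 65.75, 'eef_pos': [472.433, 247.063, 295.508], 'tool_rot': [-3.141, 0.001, 1.477], 'force': [0.21, -0.407, -0.15], 'width': 85.384, 'gripper_force': 0.0, 'qpos': [-0.853, 0.419, 0.461, 1.766, -0.214, 1.007, -0.405]}
0.84 px [ 63. 215.] cap [411. 395. 100.] rect centre [412. 395.] size [44. 44.] ang 26.3249454498291
0.75 px [366. 337.] cap [545. -11. 100.] rect centre [547. -27.] size [ 7. 24.] ang 38.224578857421875
0.73 px [ 60. 365.] cap [588. 385. 100.] rect centre [587. 385.] size [44. 45.] ang 62.53336715698242
(np.float64(1.2), [531.0, -62.0, 153.0], [1.3, -92.2])
(np.float64(1.2), [550.0, 179.0, 152.0], [-0.7, 149.4])
(np.float64(1.6), [545.0, 56.0, 151.0], [5.2, 26.5])
[5.635, -2.971, 5.831] turn -6.91
[0.0, 0.0, 4.16] turn 0.0
```

```bash
python3 -m crank '[[[0.8,-0.42,0.5,-1],[0.81,-0.35,0.5,-1],[0,0,0.5,-1],[0,0,0.5,-1],[0,0,0.5,-1],[0,0,0.5,-1],[0,0,0.5,-0.91],[0,0,0,0]]]' -1
python3 -c "
from h import *
to([411.5,395,150,2.031],[411.5,395,46])"
```

```text
clock: 66.57
eef_pos: [453.7, 289.0, 206.3]
tool_rot: [-3.137, 0.001, 2.034]
force: [-0.1, -0.7, 0.0]
width: 85.4
gripper_force: 0.0
[4.548, 0.381, 2.252] turn 0.03
[0.0, 0.0, 4.16] turn 0.0
```

```bash
python3 -m crank '[[[0.75,0.06,0.2,0],[0.76,0.06,0.2,0],[0.76,0.06,0.2,0],[0.76,0.07,0.2,0],[0.76,0.07,0.7,0],[0.76,0.06,0.75,0],[0,0,0,0],[0,0,0,0]]]' -1
python3 -m crank '[[[0,0,0.8,0],[0,0,0.85,0],[0,0,0.85,0],[0,0,0.85,0],[0,0,0.8,0],[0,0,0,0],[0,0,0,0]]]'
python3 -m crank '[[[0,0,0,0],[0,0,0,0],[0,0,0,0],[0,0,0,0],[0,0,0,0],[0,0,0,0]]]' 1
python3 -m crank '[[[0,0,-0.5,0],[0,0,-0.8,0],[0,0,-0.9,0],[0,0,-1,0],[0,0,-1,0],[0,0,-1,0],[0,0,-1,0],[0,0,-1,0],[0,0,0,0],[0,0,0,0]]]'
python3 -c "
from h import *
st();to([411.5,395,226,1.481],[*wo(0,-32),226],[*wo(0,-32),103])"
```

```text
clock: 67.23
eef_pos: [411.9, 396.9, 151.6]
tool_rot: [-3.14, 0.001, 2.033]
force: [0.9, -0.6, -0.6]
width: 85.5
gripper_force: 0.0
clock: 67.82
eef_pos: [413.6, 395.3, 48.8]
tool_rot: [-3.141, 0.001, 2.031]
force: [-0.5, 0.6, 1.1]
width: 85.4
gripper_force: 0.0
clock: 68.32
eef_pos: [413.1, 397.1, 49.7]
tool_rot: [3.14, -0.001, 2.033]
force: [-1.7, -1.2, 6.3]
width: 43.4
gripper_force: 60.1
clock: 69.15
eef_pos: [413.0, 397.1, 230.4]
tool_rot: [3.138, -0.002, 2.033]
force: [-0.7, 0.5, -3.5]
width: 43.2
gripper_force: 61.7
{'clock': 69.15, 'eef_pos': [413.008, 397.128, 230.395], 'tool_rot': [3.138, -0.002, 2.033], 'force': [-0.733, 0.484, -3.527], 'width': 43.167, 'gripper_force': 61.738, 'qpos': [-0.998, 0.53, 0.28, 1.748, -0.182, 0.886, -0.176]}
[-0.049, -0.092, 0.176] turn 6.9
[-15.357, 6.336, -0.0] turn 0.0
[0.0, 0.0, 4.92] turn 0.0
```

```bash
python3 -m crank '[[[0,0,0,1],[0,0,0,1],[0,0,0,1],[0,0,0,1],[0,0,0,1],[0,0,0,1],[0,0,0,0.9],[-0.5,0.2,0,0],[-0.8,0.33,0,0],[-0.8,0.33,0,0],[-0.8,0.33,0,0],[-0.8,0.33,0,0]]]'
python3 -m crank '[[[-0.8,0.33,0,0],[-0.8,0.33,0,0],[-0.8,0.33,0,0],[-0.8,0.33,0,0],[-0.8,0.33,0,0],[-0.8,0.33,0,0],[-0.8,0.33,0,0],[-0.8,0.33,0,0],[-0.8,0.33,0,0],[-0.8,0.33,0,0],[-0.8,0.33,0,0],[-0.8,0.33,0,0]]]'
python3 -m crank '[[[-0.8,0.33,0,0],[-0.8,0.33,0,0],[-0.5,0.2,0,0],[0,0,0,0],[0,0,0,0],[0,0,0,0]]]'
python3 -c "
from h import *
st();to([*wo(0,-32),230,1.481],[*wo(0,-32),106])"; python3 caps.py
```

```text
clock: 70.15
eef_pos: [441.7, 298.4, 227.5]
tool_rot: [-3.14, 0.002, 1.483]
force: [0.5, 1.0, -1.9]
width: 43.3
gripper_force: 61.5
clock: 71.15
eef_pos: [518.1, 50.9, 227.6]
tool_rot: [-3.139, 0.001, 1.483]
force: [0.3, -0.1, -1.8]
width: 43.2
gripper_force: 61.5
clock: 71.65
eef_pos: [534.9, -0.4, 227.7]
tool_rot: [-3.14, -0.001, 1.482]
force: [-0.5, 0.5, -2.2]
width: 43.3
gripper_force: 61.5
{'clock': 71.65, 'eef_pos': [534.909, -0.44, 227.733], 'tool_rot': [-3.14, -0.001, 1.482], 'force': [-0.53, 0.539, -2.237], 'width': 43.277, 'gripper_force': 61.533, 'qpos': [-0.345, 0.501, 0.437, 1.85, -0.275, 0.852, 0.139]}
[-0.045, 0.001, -0.091] turn 0.02
[0.0, 0.0, 4.96] turn 0.0
(np.float64(0.8), [588.0, 384.0, 96.0], [18.6, 357.2])
(np.float64(1.4), [550.0, 179.0, 152.0], [-0.6, 149.6])
```

```bash
python3 -m crank '[[[-0.04,0,0.8,0],[0,0,0.8,0],[0,0,0.8,0],[0,0,0.8,0],[0,0,0.6,0],[0,0,0.6,0],[0,0,0.3,0],[0,0,0.14,0],[0,0,0,0],[0,0,0,0]]]'
python3 -m crank '[[[0,0,0,0],[0,0,0,0],[0,0,0,0],[0,0,0,0],[0,0,0,0],[0,0,-0.5,0],[0,0,-1,0],[0,0,-1,0],[0,0,-1,0],[0,0,-1,0],[0,0,-1,0],[0,0,0,0]]]' -0.5
python3 -c "
from h import *
st();to([540,250,300,1.481])"
```

```text
clock: 72.58
eef_pos: [536.3, -1.8, 107.8]
tool_rot: [3.141, -0.0, 1.482]
force: [0.2, 0.0, -1.6]
width: 43.5
gripper_force: 61.6
clock: 73.58
eef_pos: [538.8, -2.5, 249.5]
tool_rot: [3.133, -0.001, 1.481]
force: [0.8, -0.3, 0.2]
width: 64.1
gripper_force: 0.0
{'clock': 73.583, 'eef_pos': [538.773, -2.523, 249.478], 'tool_rot': [3.133, -0.001, 1.481], 'force': [0.792, -0.316, 0.236], 'width': 64.057, 'gripper_force': 0.0, 'qpos': [-0.356, 0.476, 0.455, 1.823, -0.263, 0.893, 0.13]}
[10.065, -0.858, -2.021] turn -0.0
```

```bash
python3 -m crank '[[[0.5,-0.08,-0.2,0],[0.95,-0.08,-0.2,0],[0.95,-0.08,-0.2,0],[0.95,-0.08,-0.2,0],[0.95,-0.08,-0.2,0],[0.95,-0.08,-0.2,0],[0.95,-0.08,-0.2,0],[0.95,-0.08,-0.2,0],[0.95,-0.08,-0.2,0],[0.95,-0.08,-0.2,0],[0.95,-0.08,0,0],[0,0,0,0]]]' -0.5
python3 -m crank '[[[0,0,0,0],[0,0,0,0]]]'
python3 wt.py; python3 caps.py; python3 -c "
from h import *
to([587.5,385,150,1.088],[587.5,385,47])"
```

```text
clock: 74.58
eef_pos: [535.2, 255.7, 294.0]
tool_rot: [-3.14, -0.004, 1.489]
force: [1.5, 1.5, -0.0]
width: 63.8
gripper_force: 0.0
clock: 74.75
eef_pos: [536.2, 248.0, 294.3]
tool_rot: [-3.141, 0.001, 1.481]
force: [-1.4, -0.7, -0.1]
width: 64.0
gripper_force: 0.0
{'clock': 74.8, 'eef_pos': [536.349, 247.454, 294.486], 'tool_rot': [-3.141, 0.001, 1.48], 'force': [-0.62, 0.455, 0.386], 'width': 64.096, 'gripper_force': 0.0, 'qpos': [-0.767, 0.512, 0.454, 1.615, -0.246, 1.073, -0.336]}
0.94 px [ 60. 313.] cap [587. 385. 100.] rect centre [587. 384.] size [44. 44.] ang 61.90647888183594
0.55 px [364. 282.] cap [529.  -7. 100.] rect centre [528. -23.] size [ 6. 21.] ang 20.3259334564209
(np.float64(0.9), [550.0, 179.0, 152.0], [-0.7, 149.5])
(np.float64(2.2), [546.0, 57.0, 151.0], [5.7, 27.2])
(np.float64(10.7), [528.0, -59.0, 141.0], [-1.9, -90.3])
[5.659, 1.526, 5.793] turn 4.89
[0.0, 0.0, 4.12] turn 0.0
```

```bash
python3 -m crank '[[[0.66,0.21,0.6,0],[0.83,0.22,0.6,0],[0.83,0.22,0.6,0],[0.83,0.22,0.6,0],[0.83,0.22,0.6,0],[0.83,0.22,0.6,0],[0.83,0.22,0.6,1],[0,0,0.6,1],[0,0,0.5,1],[0,0,0.49,0.95],[0,0,0,0.95],[0,0,0,0]]]' -0.5
python3 -m crank '[[[0,0,0,0],[0,0,0,0]]]'
python3 -c "
from h import *
to([587,384.5,150,1.082],[587,384.5,47])"
```

```text
clock: 75.95
eef_pos: [586.8, 385.0, 148.8]
tool_rot: [-3.141, 0.002, 1.086]
force: [-0.4, 0.1, 0.7]
width: 64.1
gripper_force: 0.0
clock: 76.12
eef_pos: [587.7, 385.7, 150.7]
tool_rot: [3.141, -0.001, 1.09]
force: [-0.7, 0.2, 0.3]
width: 63.8
gripper_force: 0.0
[-0.054, -0.001, 0.026] turn 0.11
[0.0, 0.0, 4.12] turn 0.0
```

```bash
python3 -m crank '[[[-0.05,0,0.8,0.1],[0,0,0.85,0],[0,0,0.85,0],[0,0,0.85,0],[0,0,0.78,0],[0,0,0,0],[0,0,0,0]]]'
python3 -m crank '[[[0,0,0,0],[0,0,0,0],[0,0,0,0],[0,0,0,0],[0,0,0,0],[0,0,0,0]]]' 1
python3 -m crank '[[[0,0,-0.5,0],[0,0,-0.8,0],[0,0,-0.9,0],[0,0,-1,0],[0,0,-1,0],[0,0,-1,0],[0,0,-1,0],[0,0,-1,0],[0,0,0,0],[0,0,0,-1],[0,0,0,-1],[0,0,0,-1]]]'
python3 -m crank '[[[0,0,0,-1],[0,0,0,-1],[0,0,0,0],[0,0,0,0]]]'
python3 -c "
from h import *
st();to([*wo(0,88),230,1.481],[*wo(0,88),103])"
```

```text
clock: 76.7
eef_pos: [586.3, 384.5, 46.6]
tool_rot: [-3.141, 0.001, 1.082]
force: [0.0, 0.3, 0.6]
width: 63.6
gripper_force: 0.0
clock: 77.2
eef_pos: [588.1, 385.4, 49.0]
tool_rot: [3.139, -0.003, 1.081]
force: [0.9, -0.6, 6.5]
width: 43.4
gripper_force: 62.1
clock: 78.2
eef_pos: [585.5, 384.7, 226.3]
tool_rot: [-3.14, 0.001, 1.325]
force: [0.3, 0.3, -2.3]
width: 43.1
gripper_force: 61.4
clock: 78.53
eef_pos: [585.9, 384.6, 226.3]
tool_rot: [-3.14, 0.0, 1.479]
force: [-0.4, -1.0, -1.7]
width: 43.6
gripper_force: 61.4
{'clock': 78.533, 'eef_pos': [585.939, 384.58, 226.33], 'tool_rot': [-3.14, 0.0, 1.479], 'force': [-0.435, -1.041, -1.688], 'width': 43.6, 'gripper_force': 61.354, 'qpos': [-0.839, 0.746, 0.42, 1.366, -0.317, 1.096, -0.465]}
[-10.768, -0.627, -0.147] turn -0.03
[0.0, 0.0, 5.08] turn 0.0
```

```bash
python3 -m crank '[[[-0.5,-0.06,0,0],[-0.95,-0.06,0,0],[-0.95,-0.06,0,0],[-0.95,-0.06,0,0],[-0.95,-0.06,0,0],[-0.95,-0.06,0,0],[-0.95,-0.06,0,0],[-0.95,-0.06,0,0],[-0.95,-0.05,0,0],[-0.95,-0.05,0,0],[-0.95,-0.05,0,0],[-0.77,-0.05,0,0]]]'
python3 -m crank '[[[0,0,0,0],[0,0,0,0],[0,0,0,0]]]'
python3 -c "
from h import *
st();to([*wo(0,88),226,1.481],[*wo(0,88),105])"; python3 caps.py
```

```text
clock: 79.53
eef_pos: [544.9, 116.0, 226.9]
tool_rot: [-3.141, 0.001, 1.477]
force: [0.4, -0.8, -2.4]
width: 43.3
gripper_force: 61.4
clock: 79.78
eef_pos: [545.5, 119.2, 226.8]
tool_rot: [-3.141, -0.001, 1.481]
force: [-0.0, -0.1, -1.4]
width: 43.3
gripper_force: 61.4
{'clock': 79.783, 'eef_pos': [545.473, 119.171, 226.777], 'tool_rot': [-3.141, -0.001, 1.481], 'force': [-0.009, -0.12, -1.363], 'width': 43.285, 'gripper_force': 61.405, 'qpos': [-0.545, 0.533, 0.427, 1.791, -0.279, 0.877, -0.08]}
[-0.048, 0.01, 0.031] turn -0.01
[0.0, 0.0, 4.84] turn 0.0
(np.float64(3.6), [548.0, 55.0, 148.0], [7.9, 25.9])
(np.float64(11.8), [539.0, -8.0, 164.0], [4.4, -37.7])
```

```bash
python3 -m crank '[[[-0.04,0,0.8,0],[0,0,0.8,0],[0,0,0.8,0],[0,0,0.8,0],[0,0,0.6,0],[0,0,0.6,0],[0,0,0.3,0],[0,0,0.14,0],[0,0,0,0],[0,0,0,0]]]'
python3 -m crank '[[[0,0,0,0],[0,0,0,0],[0,0,0,0],[0,0,0,0],[0,0,0,0],[0,0,-0.5,0],[0,0,-1,0],[0,0,-1,0],[0,0,-1,0],[0,0,-1,0],[0,0,-1,0],[0,0,-0.5,0]]]' -0.5
python3 -m crank '[[[0,-0.6,-0.5,0],[-0.5,-0.9,-0.5,0],[-0.5,-0.9,-0.5,0],[-0.5,-0.9,-0.5,0],[0,0,0,0],[0,0,0,0]]]' 
python3 caps.py; python3 look.py wrist; python3 -c "
from h import *
d=ctrl.get_image('wrist')
for x in ctrl.place_of('wrist','tray_bar')[:1]: print(x,wat(d,x['position'],120))
d=ctrl.get_image('scene')
for x in ctrl.place_of('scene','tray_bar')[:1]: print(x,at(d,x['position'],120))
"
```

```text
clock: 80.72
eef_pos: [546.0, 117.7, 106.3]
tool_rot: [3.141, -0.0, 1.482]
force: [1.1, -0.1, -0.9]
width: 43.2
gripper_force: 61.6
clock: 81.72
eef_pos: [546.7, 117.1, 258.9]
tool_rot: [3.137, -0.001, 1.481]
force: [0.5, -0.4, 0.1]
width: 63.9
gripper_force: 0.0
clock: 82.22
eef_pos: [459.6, 87.0, 306.8]
tool_rot: [3.14, -0.002, 1.481]
force: [0.2, 1.1, 0.5]
width: 64.0
gripper_force: 0.0
(np.float64(9.3), [529.0, -60.0, 144.0], [-0.7, -90.5])
{'clock': 82.317, 'eef_pos': [460.455, 87.773, 305.834], 'tool_rot': [3.141, -0.001, 1.482], 'force': [-0.231, 0.195, -0.096], 'width': 63.894, 'gripper_force': 0.0, 'qpos': [-0.623, 0.305, 0.495, 1.909, -0.174, 0.969, -0.137]}
wrist lane1 0.59 [197. 346.] world [542.  56.  60.] tray [ 2.5 25.7]
wrist tip1 0.92 [310. 328.] world [ 513. -112.   60.] tray [ -11.3 -144.3]
wrist tip1 0.62 [ 94. 348.] world [551. 183.  60.] tray [-1.000e-01  1.532e+02]
wrist tip1 0.48 [234. 292.] world [471.  12.  60.] tray [-64.9 -24.5]
wrist wait1 0.97 [151. 345.] world [554. 106.   4.] tray [-2.3 84. ]
wrist wait1 0.84 [280. 338.] world [538. -96.   4.] tray [ -0.2 -93. ]
wrist wait1 0.66 [242. 341.] world [544. -31.   4.] tray [  0.  -36.3]
{'position': [237.4, 294.7], 'confidence': 0.7} [471.89208389  31.70462443 120.        ]
{'position': [199.9, 311.9], 'confidence': 0.59} [476.44895707  44.86688708 120.        ]
```

```bash
cat > chk.py <<'E'
from h import *
w=ctrl.get_image('wrist'); hsv=cv2.cvtColor(w['img'],cv2.COLOR_RGB2HSV)
m=cv2.inRange(hsv,(105,110,50),(130,255,255)); n,l,s,c=cv2.connectedComponentsWithStats(m)
for i in range(1,n):
    if s[i,4]>80: print(s[i].tolist(),tr(wat(w,c[i][::-1],156)))
o=cv2.inRange(hsv,(5,170,90),(16,255,255)); n,l,s,c=cv2.connectedComponentsWithStats(o)
for i in range(1,n):
    if s[i,4]>80: print('orange',s[i].tolist(),wat(w,c[i][::-1],120).round())
E
python3 chk.py
```

```text
[353, 75, 35, 35, 958] [ -0.5 150.3]
[350, 142, 36, 36, 982] [-0.8 87.2]
[351, 201, 35, 37, 939] [ 4. 29.]
[344, 257, 31, 21, 322] [  1.  -22.2]
[339, 305, 13, 28, 197] [-10.  -91.9]
[328, 340, 25, 29, 568] [ -10.7 -143.3]
orange [291, 182, 11, 94, 762] [474.  42. 120.]
```

All six caps sit upright over their slots. Next I grip the tray handle and slide the tray home.

```bash
python3 -c "
from h import *
to([468,34,200,1.481])"
python3 -m crank '[[[-0.5,0.09,0.8,0],[-0.8,0.08,0.85,0],[-0.8,0.08,0.85,0],[0,0,0.85,0],[0,0,0.85,0],[0,0,0,0],[0,0,0,0]]]' -0.1
python3 chk.py; python3 -c "
from h import *
st();d=ctrl.get_image('wrist')
for x in ctrl.place_of('wrist','tray_bar')[:1]: print(x,wat(d,x['position'],120))"
```

```text
[-2.092, 0.512, 4.222] turn 0.0
clock: 83.35
eef_pos: [460.9, 34.2, 200.4]
tool_rot: [-3.139, 0.001, 1.481]
force: [-0.1, 0.2, -0.5]
width: 46.6
gripper_force: 0.0
[385, 0, 49, 24, 904] [  1.5 144.7]
[380, 74, 55, 54, 2183] [-0.2 87.3]
[381, 168, 54, 55, 2156] [ 3.9 28.8]
[367, 253, 49, 53, 1873] [ -0.5 -31.4]
orange [290, 147, 16, 135, 1683] [474.  40. 120.]
{'clock': 83.4, 'eef_pos': [461.79, 34.404, 201.273], 'tool_rot': [3.141, 0.0, 1.481], 'force': [0.103, -0.683, -0.148], 'width': 47.088, 'gripper_force': 0.0, 'qpos': [-0.45, 0.441, 0.44, 2.063, -0.288, 0.695, 0.087]}
{'position': [221.0, 293.3], 'confidence': 0.97} [471.77791022  34.79097588 120.        ]
```

```bash
python3 -m crank '[[[0,0.41,0.5,0],[0,0,0.7,0],[0,0,0.7,0],[0,0,0.7,0],[0,0,0.7,0],[0,0,0.6,0],[0,0,0,0],[0,0,0,0]]]' 0.1
python3 -m crank '[[[0,0,0,0],[0,0,0,0],[0,0,0,0],[0,0,0,0],[0,0,0,0],[0,0,0,0]]]' 1
python3 -c "
from h import *
st();to([648,18.3,103,1.481])"
```

```text
clock: 84.17
eef_pos: [472.1, 33.6, 103.9]
tool_rot: [3.141, -0.0, 1.481]
force: [-1.1, -0.7, 0.3]
width: 38.4
gripper_force: 0.0
clock: 84.67
eef_pos: [473.2, 33.6, 104.8]
tool_rot: [3.138, -0.001, 1.481]
force: [0.5, 0.4, 4.8]
width: 7.8
gripper_force: 58.6
{'clock': 84.667, 'eef_pos': [473.22, 33.585, 104.768], 'tool_rot': [3.138, -0.001, 1.481], 'force': [0.463, 0.393, 4.788], 'width': 7.847, 'gripper_force': 58.558, 'qpos': [-0.344, 0.613, 0.314, 2.122, -0.411, 0.46, 0.198]}
[0.016, 7.018, 0.071] turn 0.0
```

```bash
python3 -m crank '[[[0,0.08,0,0],[0,0.16,0,0],[0,0.24,0,0],[0,0.3,0,0],[0,0.3,0,0],[0,0.3,0,0],[0,0.3,0,0],[0,0.3,0,0],[0,0.3,0,0],[0,0.3,0,0],[0,0.3,0,0],[0,0.3,0,0]]]'
python3 -m crank '[[[0,0.3,0,0],[0,0.3,0,0],[0,0.3,0,0],[0,0.3,0,0],[0,0.3,0,0],[0,0.3,0,0],[0,0.3,0,0],[0,0.3,0,0],[0,0.3,0,0],[0,0.3,0,0],[0,0.3,0,0],[0,0.25,0,0]]]'
python3 -m crank '[[[0,0.16,0,0],[0,0.1,0,0],[0,0.05,0,0],[0,0,0,0],[0,0,0,0]]]'
python3 -c "
from h import *
st();to([648,18.3,103,1.481])"
```

```text
clock: 85.67
eef_pos: [551.3, 26.4, 104.8]
tool_rot: [3.141, -0.001, 1.481]
force: [-0.8, -0.9, 5.3]
width: 8.0
gripper_force: 58.7
clock: 86.67
eef_pos: [640.0, 18.2, 104.8]
tool_rot: [3.14, 0.0, 1.481]
force: [-2.1, -0.8, 6.2]
width: 7.6
gripper_force: 58.8
clock: 87.08
eef_pos: [648.0, 17.5, 104.8]
tool_rot: [3.139, 0.0, 1.481]
force: [0.3, -1.1, 5.6]
width: 8.0
gripper_force: 58.9
{'clock': 87.083, 'eef_pos': [648.037, 17.479, 104.827], 'tool_rot': [3.139, 0.0, 1.481], 'force': [0.336, -1.12, 5.581], 'width': 7.956, 'gripper_force': 58.878, 'qpos': [-0.277, 0.801, 0.357, 1.639, -0.37, 0.766, 0.159]}
[0.033, -0.004, 0.073] turn 0.0
```

```bash
python3 -m crank '[[[0,0.08,0,0],[0,0.08,0,0],[0,0,0,0],[0,0,0,0]]]'
python3 -m crank '[[[0,0,0,0],[0,0,0,0],[0,0,0,0],[0,0,-0.5,0],[0,0,-0.9,0],[0,0,-0.9,0],[0,0,-0.9,0],[0,0,-0.9,0],[0,0,-0.9,0],[0,0,0,0],[0,0,0,0]]]' 0.2
python3 -c "
from h import *
st()
to([476,33,225],[476,33,165],[476,33,29])
d=ctrl.get_image('wrist')
for x in ctrl.place_of('wrist','tray_bar')[:1]: print(x,wat(d,x['position'],120))"; python3 caps.py
```

```text
clock: 87.42
eef_pos: [648.0, 17.5, 104.8]
tool_rot: [-3.136, -0.001, 1.481]
force: [-9.4, -0.9, 14.0]
width: 7.6
gripper_force: 59.8
clock: 88.33
eef_pos: [652.0, 17.2, 230.5]
tool_rot: [3.138, -0.001, 1.481]
force: [-0.1, 0.4, -0.1]
width: 33.9
gripper_force: 0.0
{'clock': 88.333, 'eef_pos': [651.984, 17.245, 230.523], 'tool_rot': [3.138, -0.001, 1.481], 'force': [-0.142, 0.378, -0.059], 'width': 33.939, 'gripper_force': 0.0, 'qpos': [-0.312, 0.664, 0.423, 1.523, -0.303, 1.016, 0.101]}
[-0.002, -7.067, 0.221] turn 0.0
[0.0, 0.0, 2.4] turn 0.0
[0.0, 0.0, 5.44] turn 0.0
{'position': [211.4, 273.5], 'confidence': 0.64} [647.34476005  17.05711032 120.        ]
(np.float64(4.0), [718.0, 164.0, 160.0], [167.4, 149.2])
(np.float64(5.6), [687.0, -133.0, 155.0], [163.4, -148.7])
```

```bash
python3 -m crank '[[[0,-0.5,0,0],[0,-0.8,0,0],[0,-0.8,0,0],[0,-0.8,0,0],[0,-0.8,0,0],[0,-0.8,0,0],[0,-0.8,0,0],[0,-0.8,0,0],[0,-0.8,0.5,0],[0,0,0.6,0],[0,0,0.6,0],[0,0,0,0]]]' 0.4
python3 -m crank '[[[0,0,0,0],[0,0,0,0]]]'
python3 -c "
from h import *
st()
d=ctrl.get_image('wrist')
for x in ctrl.place_of('wrist','door_bar')[:1]: print(x,wat(d,x['position'],44))
to([473,33,170,1.481],[473,33,26])"; python3 caps.py
```

```text
clock: 89.53
eef_pos: [476.6, 33.0, 183.3]
tool_rot: [-3.136, 0.001, 1.481]
force: [0.3, -0.1, 0.4]
width: 25.6
gripper_force: 0.0
clock: 89.7
eef_pos: [479.4, 32.6, 186.0]
tool_rot: [3.142, 0.0, 1.481]
force: [0.2, 0.2, -0.7]
width: 25.6
gripper_force: 0.0
{'clock': 89.7, 'eef_pos': [479.412, 32.592, 186.004], 'tool_rot': [3.142, 0.0, 1.481], 'force': [0.244, 0.171, -0.674], 'width': 25.615, 'gripper_force': 0.0, 'qpos': [-0.417, 0.486, 0.415, 2.036, -0.305, 0.678, 0.105]}
{'position': [197.6, 274.0], 'confidence': 0.6} [474.65815132  35.4492048   44.        ]
[-0.01, -0.269, 0.654] turn -0.0
[0.0, 0.0, 5.76] turn 0.0
(np.float64(4.1), [718.0, 164.0, 160.0], [167.5, 149.3])
(np.float64(5.9), [687.0, -133.0, 155.0], [163.4, -148.8])
```

```bash
python3 -m crank '[[[0,-0.25,0.5,0],[0,0,0.7,0],[0,0,0.7,0],[0,0,0.7,0],[0,0,0.7,0],[0,0,0.7,0],[0,0,0.7,0],[0,0,0.7,0],[0,0,0.6,0],[0,0,0.35,0],[0,0,0,0],[0,0,0,0]]]' 0.4
python3 -m crank '[[[0,0,0,0],[0,0,0,0],[0,0,0,0],[0,0,0,0],[0,0,0,0]]]' 1
python3 -c "
from h import *
st()
ax=np.array([np.cos(-.09),np.sin(-.09)]);s=ctrl.read_state()['eef_pos']
A=np.linspace(1.57,0.02,25);f=lambda a:np.array([-165*np.sin(a)-6*np.cos(a),165*np.cos(a)-6*np.sin(a)])
P=[f(a)-f(1.57) for a in A]; d=np.diff(P,axis=0)/25
print([[round(a,2),round(-b,2)] for a,b in d]); print(P[-1])"
```

```text
clock: 90.9
eef_pos: [473.0, 33.2, 27.2]
tool_rot: [-3.141, 0.0, 1.481]
force: [-0.3, -1.1, 0.1]
width: 25.5
gripper_force: 0.0
clock: 91.32
eef_pos: [472.7, 33.4, 27.5]
tool_rot: [3.141, -0.0, 1.481]
force: [-2.6, -0.4, 1.6]
width: 9.6
gripper_force: 58.6
{'clock': 91.317, 'eef_pos': [472.73, 33.444, 27.477], 'tool_rot': [3.141, -0.0, 1.481], 'force': [-2.558, -0.36, 1.567], 'width': 9.626, 'gripper_force': 58.552, 'qpos': [-0.254, 0.755, 0.185, 2.151, -0.485, 0.274, 0.262]}
[[np.float64(-0.0), np.float64(-0.43)], [np.float64(0.03), np.float64(-0.43)], [np.float64(0.05), np.float64(-0.42)], [np.float64(0.08), np.float64(-0.42)], [np.float64(0.11), np.float64(-0.41)], [np.float64(0.13), np.float64(-0.4)], [np.float64(0.16), np.float64(-0.4)], [np.float64(0.19), np.float64(-0.38)], [np.float64(0.21), np.float64(-0.37)], [np.float64(0.23), np.float64(-0.36)], [np.float64(0.26), np.float64(-0.34)], [np.float64(0.28), np.float64(-0.32)], [np.float64(0.3), np.float64(-0.31)], [np.float64(0.32), np.float64(-0.29)], [np.float64(0.33), np.float64(-0.26)], [np.float64(0.35), np.float64(-0.24)], [np.float64(0.37), np.float64(-0.22)], [np.float64(0.38), np.float64(-0.2)], [np.float64(0.39), np.float64(-0.17)], [np.float64(0.4), np.float64(-0.15)], [np.float64(0.41), np.float64(-0.12)], [np.float64(0.42), np.float64(-0.09)], [np.float64(0.42), np.float64(-0.07)], [np.float64(0.42), np.float64(-0.04)]]
[155.7061456  170.71561329]
```

```bash
python3 -m crank '[[[0,0,-0.43,0],[0,0.03,-0.43,0],[0,0.05,-0.42,0],[0,0.08,-0.42,0],[0,0.11,-0.41,0],[0,0.13,-0.4,0],[0,0.16,-0.4,0],[0,0.19,-0.38,0],[0,0.21,-0.37,0],[0,0.23,-0.36,0],[0,0.26,-0.34,0],[0,0.28,-0.32,0]]]'
python3 -m crank '[[[0,0.3,-0.31,0],[0,0.32,-0.29,0],[0,0.33,-0.26,0],[0,0.35,-0.24,0],[0,0.37,-0.22,0],[0,0.38,-0.2,0],[0,0.39,-0.17,0],[0,0.4,-0.15,0],[0,0.41,-0.12,0],[0,0.42,-0.09,0],[0,0.3,-0.05,0],[0,0,0,0]]]'
python3 -c "
from h import *
st()"
```

```text
clock: 92.32
eef_pos: [510.9, 29.9, 143.2]
tool_rot: [-3.131, 0.0, 1.482]
force: [-7.7, 0.2, -2.4]
width: 9.8
gripper_force: 58.4
clock: 93.32
eef_pos: [615.7, 20.2, 199.5]
tool_rot: [3.14, -0.001, 1.481]
force: [-4.5, -0.6, 18.2]
width: 9.5
gripper_force: 63.5
{'clock': 93.317, 'eef_pos': [615.66, 20.233, 199.518], 'tool_rot': [3.14, -0.001, 1.481], 'force': [-4.54, -0.65, 18.197], 'width': 9.534, 'gripper_force': 63.534, 'qpos': [-0.333, 0.647, 0.421, 1.661, -0.321, 0.901, 0.124]}
```

```bash
for i in 1 2 3; do python3 -m crank '[[[0,0.15,0,0],[0,0.1,0,0],[0,0,0,0]]]' | grep -E 'eef|force'; done
```

```text
eef_pos: [622.2, 19.7, 199.6]
force: [-4.4, 0.3, 16.1]
gripper_force: 64.3
eef_pos: [628.4, 19.1, 200.1]
force: [-4.9, -0.5, 17.6]
gripper_force: 64.6
eef_pos: [631.1, 18.9, 200.1]
force: [-13.5, 0.9, 26.7]
gripper_force: 65.4
```

```bash
python3 -m crank '[[[0,0.1,0,0],[0,0,0,0],[0,0,0,0]]]' | grep -E 'eef|force'
python3 -m crank '[[[0,0,0,0],[0,0,0,0],[0,0,0,0],[0,0,0,0],[0,0,-0.4,0],[0,0,-0.8,0],[0,0,-0.8,0],[0,0,-0.8,0],[0,0,-0.8,0],[0,0,0,0],[0,0,0,0]]]' 0.2
python3 -m crank '[[[0,-0.5,-0.5,0],[0,-0.8,-0.2,0],[0,-0.8,0,0],[0,-0.8,0,0],[0,-0.8,0,0],[0,-0.8,0,0],[0,0,0,0],[0,0,0,0]]]'
python3 -c "
from h import *
st()
for cam in ['wrist','scene']:
  d=ctrl.get_image(cam); f=wat if cam=='wrist' else at
  for n,z in [('door_bar',215),('lane1',60),('tip1',60),('wait1',60),('jar',4)]:
    for x in ctrl.place_of(cam,n)[:3]:
      if x['confidence']>.4: print(cam,n,round(x['confidence'],2),f(d,x['position'],z).round(),tr(f(d,x['position'],z)))
"; python3 caps.py
```

```text
eef_pos: [631.1, 18.8, 200.1]
force: [-18.9, 0.8, 29.1]
gripper_force: 65.8
clock: 95.23
eef_pos: [636.8, 18.6, 288.1]
tool_rot: [3.139, -0.0, 1.481]
force: [-0.5, -0.2, -0.4]
width: 34.5
gripper_force: 0.0
clock: 95.9
eef_pos: [523.0, 29.1, 303.6]
tool_rot: [-3.14, -0.0, 1.482]
force: [1.5, -0.5, -0.2]
width: 34.2
gripper_force: 0.0
{'clock': 95.9, 'eef_pos': [522.981, 29.12, 303.63], 'tool_rot': [-3.14, -0.0, 1.482], 'force': [1.54, -0.471, -0.2], 'width': 34.245, 'gripper_force': 0.0, 'qpos': [-0.449, 0.399, 0.487, 1.778, -0.216, 1.019, 0.03]}
wrist door_bar 0.56 [631.  20. 215.] [93.8 -2. ]
wrist door_bar 0.42 [643.  52. 215.] [103.   30.9]
wrist door_bar 0.41 [ 535. -125.  215.] [  10.8 -154.7]
wrist lane1 0.66 [719.  40.  60.] [179.6  25.9]
wrist tip1 0.64 [ 690. -128.   60.] [ 166.1 -144.2]
wrist tip1 0.62 [723. 166.  60.] [172.5 152.2]
wrist wait1 0.94 [719. 101.  60.] [174.4  86.7]
wrist wait1 0.82 [711. -21.  60.] [177.7 -35.9]
wrist wait1 0.65 [706. -83.  60.] [178.  -97.3]
scene door_bar 0.73 [636.  25. 215.] [98.4  3.3]
scene jar 0.75 [507. 410.   4.] [-64.6 375.6]
(np.float64(3.7), [718.0, 164.0, 160.0], [167.4, 149.3])
(np.float64(5.5), [687.0, -132.0, 155.0], [163.5, -148.5])
(np.float64(11.7), [696.0, -84.0, 183.0], [167.6, -99.3])
```

```bash
sed -i 's/(105,110,50)/(103,70,40)/' chk.py; python3 chk.py
```

```text
[449, 36, 35, 33, 871] [170.2 149. ]
[448, 98, 35, 33, 888] [170.7  86.3]
[448, 155, 34, 34, 842] [175.7  27.9]
[438, 211, 33, 34, 793] [171.8 -32.9]
[429, 258, 31, 33, 715] [171.2 -88.8]
[413, 301, 30, 28, 529] [ 163.4 -142.7]
```

All six caps are round and sit upright over their bases. The door and tray are against their stops and the arm is clear, so I'm handing in.

```bash
python3 -c "
from h import *
print(ctrl.finish_job())"
```

```text
the job is handed in; nothing more can be done
None
```

The job is handed in: by my last camera check all six bottles stand upright in the tray, the tray is fully home, the door is shut, and the arm is clear; the hand-in did not report a verdict.

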